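# Load the bench shaker and lock its fence

### The arm

A 6-joint arm with a two-finger parallel gripper is mounted at the origin on the work surface. World frame = base frame: x ahead of the robot, y to its left, z up, the work surface at z = 0. Lengths are in m, angles in rad, forces in N, time in s.
With the tool pointing down it reaches from about 0.35 to 0.975 m from the base axis. Payload 4.9 kg.
Tool frame: the origin (TCP) lies at the very end of the fingers, on their centre line; the grasp point (between the pads) lies 19 mm behind it (manip.grasp_offset is the distance from the TCP to the grasp point, in m); z points along the fingers, y is the line along which they close (so a half turn about z gives the same grasp; the last joint's range is limited). The gripper opens to 85 mm and grips with 20 to 120 N. Pads are 22 mm wide; open, the fingers measure 114 mm over their backs; the gripper's body (76 mm by 85 mm) begins 54 mm behind the grasp point. The pads swing forward as they close: fully open they stand 13 mm farther back than shut.
Start: joints at [-1.275, 0.053, 1.613, -0, 1.476, -0.119], TCP at [0.252, -0.572, 0.194] pointing down, gripper open.
Joint ranges: [-3.01, 3.01], [-1.01, 2.22], [0.06, 2.58], [-1.02, 4.17], [0.09, 2.62], [-3.14, 3.14]. Speed limits (rad/s): [2.57, 2.57, 3.14, 3.14, 3.14, 3.14].

### API

Orientations are given as a unit quaternion [w, x, y, z].
In Python, from plant import manip, eyes, job_done, models gives the robot as it stands.
- The arm moves only by the tool servo_tool, never from a script. Its argument "motion" is one flat list of numbers, 5 for each row, row after row: the opening, from -1 (shut) to 1 (fully open), then the shift along the tool's x, y, z normalised to -1 to 1, where 1 is 120 mm, then the turn about the tool's z normalised to -1 to 1, where 1 is 45 degrees. A call has 1 to 5 rows; each row is the pose to reach, as a shift and turn from the pose commanded when the call began, along the tool's axes at that moment; what a row does not reach only later rows make up. A row lasts 1/8 s, in which the tool goes at most 62.5 mm and 10.7 degrees, less where a joint would pass 70% of its speed; a pose out of reach is approached as far as the arm can. A call with a number of a shift or a turn outside -1 to 1 is refused whole. A call with a gripper value outside its range is refused whole. The fingers move at their own pace and stop on an object; the grip force is fixed at half the most. Time passes only in rows, so rows that repeat a pose let the fingers close. It gives the time, the measured TCP pose, the force, the opening and the grip force at its end, in the units of the state.
- manip.state(): the state, without advancing time (a new reading comes with each control period).
- eyes.grab_frame(name): name is "side" or "top" or "wrist"; returns (picture, depth): 480x640x3 uint8, red, green, blue; 480x640 float32, m along the optical axis (not along the pixel's ray), 0 where there is no reading.
- eyes.camera_params(name): a dict with "fov_y" (degrees; the focal length in pixels is half the picture's height over the tangent of half this angle, whatever the lens; pixels are square), "cx", "cy" (the principal point, pixels), "pose" (4x4, takes a point from camera to world coordinates); the wrist camera has in their place "T_tool_cam" (4x4, takes a point from camera to tool coordinates, whose origin is the TCP and whose axes are the flange's). Camera axes: x right, y up, looking along -z (the intrinsics and any distortion apply to the point x, -y, -z); pixel columns grow to the right and rows downward; lengths in m; the calibration is good to about 2 mm. A picture is of the moment at which its call begins: read the wrist's pose just before it. camera_params takes no time and is no camera call.
- job_done(): hands the job in; it is judged then, once.
Trained networks look in the newest picture that a camera, given by its name, has taken for a name from the list of things; names that differ only in an ending like _2 or _b are one class to them, and where a whole thing is asked for, a point or a joint stands for the part that bears it (a point fixed in the world has none). Each returns a list of dicts, best first, with "p" (0 to 1); they miss things now and then, are a little off and sometimes report something else, mostly with a low value. They report only what shows in the picture. A call takes as long as a camera call. They do not tell look-alikes from the thing itself.
- models.regions_of(camera, label): "mask" (480x640 bool, what is visible of it) and "pixel" ([column, row] in pixels, amid what is visible of it).
The state is a dict: "time": time; "joint_pos": joint angles; "joint_vel": joint speeds; "joint_efforts": joint torques, N m; "tool_pos": TCP position; "tool_rot": TCP orientation; "contact_force": force on the tool from outside, world axes, zero at the start; "ft_torque": the same for the moment, N m; "gripper_width": opening from 0.0 (shut) to 1.0 (fully open); "grasp_force": force on a finger pad.
Only numpy, scipy, OpenCV 4.12 (cv2) and the standard library are available. Lean on these libraries where they do the work, as an engineer would, in place of code of your own. Each camera call takes 0.05 s, during which the arm holds its last target. There are 200 camera calls.

### The job

Get the shaker ready for a run: put the blue and the yellow transport spacers from the shaker away, each stood in the storage slot marked with its own colour, and stand every tube carrier that is on the bench upright in the shaker's channel, side by side with their fins along the tray's x (across the channel's length). Once all the carriers are in, slide the fence up until the whole row is snug between stop and fence with no gaps, and then tighten the lock knob clockwise until you feel it bite, plus one eighth of a turn more (not much less, not much more). Leave the other things on the bench where they are.

Things in the scene. Friction and masses are not known exactly. Their poses are not given: they have to be found in the camera images.
- tray: low bench shaker with an aluminium loading deck, fixed to the bench. Origin at the centre of its underside; deck surface 46 mm above the bench. Between two 10 mm high steel side lips (inner faces at x = +-47 mm, so the channel is 94 mm wide) things stand in a row along its y. At the -y end a fixed blue stop 40 mm high has its inner face at y = -133 mm. The fence slides along y from the +y end towards the stop.
- fence (a joint): sliding fence, m: 0 = fully open (fence face 178 mm from the stop face), grows as it moves towards the stop (the tray's -y), up to 0.095. Slides with 5 N friction plus what it pushes; it can be dragged by its knob or pushed at its plate.
- fence_face (a point): centre of the fence plate's face that looks at the stop, 66 mm above the bench; axes as the tray's. The blue plate is 90 mm wide (x), 10 mm thick, 36 mm high (48 to 84 mm above the bench).
- knob_grip (a point): orange lock knob on the fence, 55 mm behind the fence face (+y of the tray), axis vertical: on its axis at the height to grip, 126 mm above the bench. Its grip is an upright bar 42 mm long (the point's x), 12 mm thick (y) and 30 mm high (104 to 134 mm above the bench) on a 40 mm disc; white mark on one end. The point turns with the knob.
- knob (a joint): lock knob angle, rad; grows clockwise seen from above (tightening). Starts loose, 1.2 to 3.9 rad before it bites (differs each time). Turns freely at 0.05 N m; at the bite the torque jumps to 0.4 to 0.65 N m within 0.15 rad and stays there as it is turned on. Let go, it stays to within 5 degrees. Turning back does not undo the tightening.
- knob_dog (a point): steel dog under the knob's disc, 16 mm from the knob's axis, 94 mm above the bench; turns with the knob. The knob bites when the dog meets the pin of the brake ring (8 mm between the two points).
- ring_pin (a point): pin of the steel brake ring, a 48 mm disc under the knob on the same axis; 16 mm from the axis, 94 mm above the bench. Axes as the fence's until the knob bites; from then on the stiff ring is dragged round with the knob by the same angle, and stays.
- spacer_red_c (a point): red transport spacer: solid bar 80 (its x) x 26 (its y) x 46 mm high, 120 g, white tag on top; the point is its centre, 23 mm up, z up. Already in its own slot; stays there.
- slot_red: fixed open storage slot with red label plates on the bench at both ends: outside 104 (its x) x 50 (its y) mm, inside 96 x 42 mm, floor 4 mm thick, walls 14 mm high above the bench; origin at the centre of its underside, on the bench. A bar lies in it lengthwise along x.
- rack_purple_c (a point): tube carrier: purple block 80 (its x) x 46 (its y) x 46 mm high, caps 2.5 mm proud, with a carrying fin 10 mm thick (its y) and 60 mm long (its x) standing up from its middle to 90 mm above the underside; the point is on the centre line 45 mm above the underside, z up. 180 to 290 g. May be absent.
- rack_pink_c (a point): tube carrier: pink block 80 (its x) x 46 (its y) x 46 mm high, caps 2.5 mm proud, with a carrying fin 10 mm thick (its y) and 60 mm long (its x) standing up from its middle to 90 mm above the underside; the point is on the centre line 45 mm above the underside, z up. 180 to 290 g. May be absent.
- rack_green_c (a point): tube carrier: green block 80 (its x) x 46 (its y) x 46 mm high, caps 2.5 mm proud, with a carrying fin 10 mm thick (its y) and 60 mm long (its x) standing up from its middle to 90 mm above the underside; the point is on the centre line 45 mm above the underside, z up. 180 to 290 g. May be absent.
- spacer_blue_c (a point): blue transport spacer: solid bar 80 (its x) x 26 (its y) x 46 mm high, 120 g, white tag on top; the point is its centre, 23 mm up, z up. Starts standing in the shaker's channel, across it.
- slot_blue: fixed open storage slot with blue label plates on the bench at both ends: outside 104 (its x) x 50 (its y) mm, inside 96 x 42 mm, floor 4 mm thick, walls 14 mm high above the bench; origin at the centre of its underside, on the bench. A bar lies in it lengthwise along x.
- spacer_yellow_c (a point): yellow transport spacer: solid bar 80 (its x) x 26 (its y) x 46 mm high, 120 g, white tag on top; the point is its centre, 23 mm up, z up. Starts standing in the shaker's channel, across it.
- slot_yellow: fixed open storage slot with yellow label plates on the bench at both ends: outside 104 (its x) x 50 (its y) mm, inside 96 x 42 mm, floor 4 mm thick, walls 14 mm high above the bench; origin at the centre of its underside, on the bench. A bar lies in it lengthwise along x.
- reagent: bystander: green reagent bottle, 56 mm across, 130 mm tall; origin under its centre
- jar: bystander: white jar with blue lid, 50 mm across, 70 mm tall; origin under its centre
- dish: bystander: clear culture dish 84 mm across, 14 mm high; origin under its centre
- marker: bystander: blue marker pen lying, 125 mm long, 12 mm thick; origin underneath
- reservoir: bystander: white open reservoir 70 x 100 x 30 mm; origin under its centre
- strip: bystander: pink strip 100 x 14 x 12 mm lying; origin under its centre
There are look-alikes about, which are no part of the job. Of the things that look like the part that bears rack_purple_c, the smaller one is meant.

How it is judged:
On the way, in this order (a step that is already met when the one before it is completed fails the run):
1. all tube carriers that are present stand in the shaker's channel (x of rack_purple_c in the frame of tray between -0.012 and 0.012 m and y of rack_purple_c in the frame of tray between -0.115 and 0.03 m and z of rack_purple_c in the frame of tray between 0.085 and 0.096 m and angle between each of rack_purple_c, rack_pink_c, rack_green_c's own z axis and vertical below 0.12 rad and x of rack_pink_c in the frame of tray between -0.012 and 0.012 m and y of rack_pink_c in the frame of tray between -0.115 and 0.03 m and z of rack_pink_c in the frame of tray between 0.085 and 0.096 m and x of rack_green_c in the frame of tray between -0.012 and 0.012 m and y of rack_green_c in the frame of tray between -0.115 and 0.03 m and z of rack_green_c in the frame of tray between 0.085 and 0.096 m), for 0.2 s.
2. the fence holds the row snug against the stop (all of step 1 and (horizontal distance between rack_purple_c and rack_pink_c below 0.0515 m or horizontal distance between rack_purple_c and rack_green_c below 0.0515 m) and (horizontal distance between rack_pink_c and rack_purple_c below 0.0515 m or horizontal distance between rack_pink_c and rack_green_c below 0.0515 m) and (horizontal distance between rack_green_c and rack_purple_c below 0.0515 m or horizontal distance between rack_green_c and rack_pink_c below 0.0515 m) and y of any of rack_purple_c, rack_pink_c, rack_green_c in the frame of tray below -0.106 m and y of any of rack_purple_c, rack_pink_c, rack_green_c in the frame of fence_face above -0.029 m), for 0.2 s.
3. the knob is tightened past its bite by about an eighth of a turn ((horizontal distance between rack_purple_c and rack_pink_c below 0.0515 m or horizontal distance between rack_purple_c and rack_green_c below 0.0515 m) and (horizontal distance between rack_pink_c and rack_purple_c below 0.0515 m or horizontal distance between rack_pink_c and rack_green_c below 0.0515 m) and (horizontal distance between rack_green_c and rack_purple_c below 0.0515 m or horizontal distance between rack_green_c and rack_pink_c below 0.0515 m) and y of any of rack_purple_c, rack_pink_c, rack_green_c in the frame of tray below -0.106 m and y of any of rack_purple_c, rack_pink_c, rack_green_c in the frame of fence_face above -0.029 m and angle between the x axis of ring_pin and the x axis of fence_face, either way round between 0.38 and 1.19 rad and distance between knob_dog and ring_pin below 0.0115 m), for 0.3 s.
At the end, for the whole second after the job is handed in: All carriers present upright in the channel, under 5 mm from a neighbour, one within 4 mm of the stop, one within 6 mm of the fence; brake ring dragged 22 to 68 degrees past the bite, dog still at its pin; blue and yellow spacers down in their own slots (all of step 1 and all of step 3 and horizontal distance between spacer_blue_c and slot_blue below 0.016 m and z of spacer_blue_c in the frame of slot_blue between 0.022 and 0.033 m and angle between the x axis of spacer_blue_c and the x axis of slot_blue, either way round below 0.3 rad and horizontal distance between spacer_yellow_c and slot_yellow below 0.016 m and z of spacer_yellow_c in the frame of slot_yellow between 0.022 and 0.033 m and angle between the x axis of spacer_yellow_c and the x axis of slot_yellow, either way round below 0.3 rad); the robot touches nothing.
It fails at once if a bystander (or the red spacer) is pushed more than 4 cm away (distance of any of reagent, jar, dish, marker, reservoir, strip, spacer_red_c from where it was at the start of the episode above 0.04 m).
It fails at once if the reagent bottle is knocked over (angle between reagent's own z axis and vertical above 0.6 rad).
Of rack_purple, rack_pink, rack_green only 2 to 3 are there at a start; the rules pass over those that are not, and their reading is None.
At some moment in a run one of rack_purple, rack_pink, rack_green may be knocked a few centimetres aside while the robot is not near it.
It also fails if it takes over 208 s, if anything falls off the work surface, if the arm or the gripper's body presses on something with over 40 N, if the wrist force passes 120 N, or if a joint passes its speed limit or range.

## Working session

There is one attempt and no reset: what is moved stays moved. The work goes in short steps, Python scripts to look and compute and a tool call to move; the robot and the scene stay as the last step left them, time stands still between calls to the robot, and variables do not carry over. Pictures are saved under pics/ and viewed, at most 14 in all, crops included, and the job is handed in when it is done.

Besides the shell and the picture viewer there is one more tool, called in YAML: its name, and indented under it one key for each argument. servo_tool: Moves the arm, as the interface text tells. Its arguments: {"type":"object","properties":{"motion":{"type":"array","items":{"type":"number","minimum":-1,"maximum":1}}},"required":["motion"]}

```bash
ls; mkdir -p pics
python3 - <<'E'
from plant import manip, eyes
import cv2
print(manip.state(), manip.grasp_offset)
for n in ("top","side"):
    p,d=eyes.grab_frame(n); cv2.imwrite(f"pics/{n}0.png",p[:,:,::-1])
    print(n,eyes.camera_params(n))
print(eyes.camera_params("wrist"))
E
```

```text
pics
{'time': 0.0, 'joint_pos': array([-1.27498969e+00,  5.33784812e-02,  1.61427732e+00,  3.38929927e-05,
        1.47598965e+00, -1.18971620e-01]), 'joint_vel': array([ 0.00011834, -0.00043449, -0.00062926,  0.0005604 ,  0.00042701,
       -0.00061542]), 'joint_efforts': array([ 3.97550912e-04, -3.93674397e+01, -3.70178246e+01, -3.78607319e-05,
        6.85645049e-03,  2.04085239e-05]), 'tool_pos': array([ 0.25169132, -0.57132898,  0.19265965]), 'tool_rot': array([-1.02388258e-03,  9.78571661e-01,  2.05903985e-01, -7.38309069e-05]), 'contact_force': array([ 0.36274549, -0.6758935 ,  0.87295176]), 'ft_torque': array([-0.01453201, -0.00897062, -0.02824206]), 'grasp_force': 0.0, 'gripper_width': 0.9953549887494522} 0.0187
top {'fov_y': 44.279187386269825, 'cx': 313.24373524167845, 'cy': 243.35683102845564, 'pose': array([[-0.00730926,  0.9891954 , -0.14642072,  0.35260185],
       [-0.99991542, -0.00565484,  0.01171214, -0.0235172 ],
       [ 0.01075761,  0.14649394,  0.98915307,  1.41418436],
       [ 0.        ,  0.        ,  0.        ,  1.        ]])}
side {'fov_y': 47.13598241024778, 'cx': 323.65159413289484, 'cy': 234.91174162836572, 'pose': array([[-0.71734755,  0.43481869, -0.54437597, -0.28751079],
       [-0.69671346, -0.44958602,  0.55898369,  0.79940715],
       [-0.00168727,  0.78025965,  0.62545346,  1.04032508],
       [ 0.        ,  0.        ,  0.        ,  1.        ]])}
{'fov_y': 62.343724449896314, 'cx': 325.06211414000506, 'cy': 245.85582521348437, 'T_tool_cam': array([[-1.06259883e-03,  9.46838350e-01,  3.21707957e-01,
         8.27248870e-02],
       [ 9.99999431e-01,  9.74507054e-04,  4.34858919e-04,
        -8.62877016e-04],
       [ 9.82344277e-05,  3.21708236e-01, -9.46838847e-01,
        -1.79211900e-01],
       [ 0.00000000e+00,  0.00000000e+00,  0.00000000e+00,
         1.00000000e+00]])}
```

View pics/top0.png

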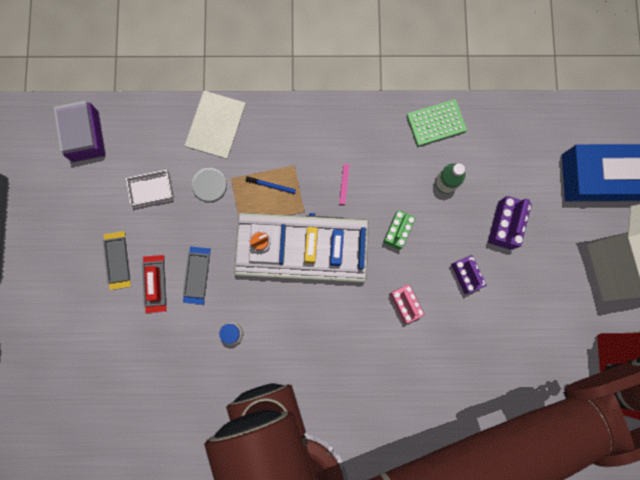

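View pics/side0.png

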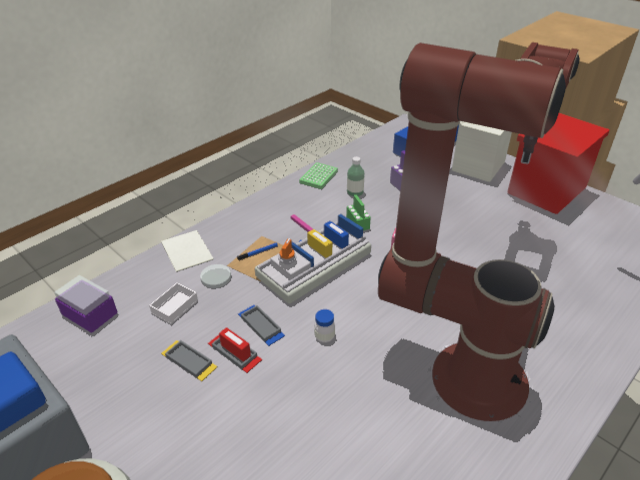

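```bash
cat > h.py <<'E'
import numpy as np, cv2
from scipy.spatial.transform import Rotation as R
from plant import manip, eyes, models
def cam(n, st=None):
    c=eyes.camera_params(n)
    if n=="wrist":
        s=st or manip.state(); T=np.eye(4); q=s['tool_rot']
        T[:3,:3]=R.from_quat([q[1],q[2],q[3],q[0]]).as_matrix(); T[:3,3]=s['tool_pos']
        P=T@c["T_tool_cam"]
    else: P=c["pose"]
    return 240/np.tan(np.radians(c["fov_y"]/2)),c["cx"],c["cy"],P
def cloud(n):
    K=cam(n); p,d=eyes.grab_frame(n); f,cx,cy,P=K
    v,u=np.mgrid[0:480,0:640]
    X=np.stack([(u-cx)/f*d,-(v-cy)/f*d,-d],-1)@P[:3,:3].T+P[:3,3]
    X[d==0]=np.nan
    return p,X
def rect(pts):
    """min-area rect in xy: centre, long dir yaw (deg, mod 180), long, short"""
    (c,(w,h),a)=cv2.minAreaRect((pts[:,:2]*1000).astype(np.float32))
    if w<h: w,h,a=h,w,a+90
    return np.round(c,1),round((a+90)%180-90,1),round(w,1),round(h,1)
def find(n,X,label,zlo,zhi,pmin=.3,k=3):
    out=[]
    for r in models.regions_of(n,label)[:k]:
        if r["p"]<pmin: continue
        P=X[r["mask"]]; P=P[np.isfinite(P[:,0])]
        m=(P[:,2]>zlo)&(P[:,2]<zhi); Q=P[m]
        if len(Q)>8: print(label,round(r["p"],2),np.round(r["pixel"]),"n",len(Q),"z",np.round(np.percentile(Q[:,2],[5,50,95])*1000),*rect(Q))
        else: print(label,r["p"],r["pixel"],"few",len(P))
E
python3 - <<'E'
from h import *
p,X=cloud("top")
for l,a,b in [("tray",.03,.07),("slot_blue",-.01,.03),("slot_yellow",-.01,.03),("slot_red",-.01,.03),("spacer_blue_c",.08,.1),("spacer_yellow_c",.08,.1),
  ("rack_purple_c",.03,.055),("rack_pink_c",.03,.055),("rack_green_c",.03,.055),("rack_purple_c",.075,.1),("rack_pink_c",.075,.1),("rack_green_c",.075,.1),("fence_face",.06,.1),("knob_grip",.12,.14)]:
    find("top",X,l,a,b)
E
```

```text
tray 0.86 [294. 247.] n 5949 z [38. 47. 60.] [551.9 -12.8] 86.6 310.1 159.0
slot_blue 0.59 [194. 272.] n 1205 z [ 1.  7. 17.] [487.  241.3] -6.0 133.8 55.8
slot_yellow 0.83 [116. 257.] n 1226 z [ 1.  7. 18.] [523.7 430.1] 8.7 135.1 53.7
slot_yellow 0.61 [271. 185.] n 227 z [ 5. 13. 19.] [708.   63.2] 74.5 120.9 17.4
slot_red 0.82 [164. 286.] n 696 z [ 1.  8. 19.] [467.3 338.9] 4.3 136.4 52.7
spacer_blue_c 0.7 [339. 249.] n 398 z [88. 94. 98.] [541.2 -93.1] -4.7 81.1 26.0
spacer_blue_c 0.52 [268. 243.] n 269 z [81. 87. 95.] [552.9  65.5] -3.4 88.9 77.5
spacer_blue_c 0.47 [450. 179.] n 248 z [81. 90. 99.] [ 706.9 -364. ] 44.9 52.6 45.0
spacer_yellow_c 0.87 [310. 246.] n 380 z [89. 94. 98.] [547.  -33.9] -5.2 79.7 25.6
rack_purple_c 0.79 [509. 220.] n 184 z [32. 42. 54.] [ 596.8 -481.5] 12.6 123.0 52.1
rack_purple_c 0.58 [309.9, 246.5] few 408
rack_purple_c 0.56 [470. 274.] n 452 z [36. 47. 53.] [ 481.7 -404.9] 25.5 80.5 48.1
rack_pink_c 0.63 [404. 304.] n 524 z [41. 48. 53.] [ 413.3 -257.4] 24.5 80.0 46.8
rack_pink_c 0.44 [267.2, 241.5] few 1323
rack_green_c 0.94 [398. 229.] n 513 z [4
[... 279 characters left out ...]
 n 389 z [89. 94. 98.] [547.1 -33.8] -4.8 79.8 25.5
rack_purple_c 0.56 [470. 274.] n 164 z [79. 89. 94.] [ 481.4 -405.8] 23.6 58.9 12.2
rack_pink_c 0.63 [404. 304.] n 143 z [79. 90. 94.] [ 413.3 -257.1] 22.7 59.3 11.4
rack_pink_c 0.44 [267. 242.] n 411 z [75. 84. 94.] [551.7  66.2] -4.1 86.9 79.1
rack_green_c 0.94 [398. 229.] n 128 z [82. 91. 95.] [ 589.2 -244.8] -24.2 60.6 10.5
rack_green_c 0.55 [230. 334.] n 30 z [75. 76. 78.] [347.  152.9] 71.6 38.2 35.5
rack_green_c 0.55 [209.5, 182.5] few 907
fence_face 0.94 [270. 244.] n 1025 z [69. 74. 92.] [552.  66.] -2.6 88.0 79.3
knob_grip 0.58 [262. 243.] n 116 z [125. 135. 139.] [553.5  81.7] -65.7 41.3 13.4
knob_grip 0.45 [228.9, 332.6] few 374
```

Run:
```python
from h import *
p,X=cloud("top")
hsv=cv2.cvtColor(p,cv2.COLOR_RGB2HSV)
blue=(hsv[...,0]>100)&(hsv[...,0]<130)&(hsv[...,1]>120)
box=np.zeros((480,640),bool)
for n,(u0,u1) in {"stop":(354,372),"fence":(276,290)}.items():
    m=blue.copy(); m[:, :u0]=0; m[:,u1:]=0; m[:220]=0; m[275:]=0; m&=(X[...,2]>.075)
    print(n,m.sum(),np.percentile(X[m][:,2],[5,95]),rect(X[m]))
m=(X[...,2]>.05)&(X[...,2]<.066); m[:, :230]=0;m[:,372:]=0;m[:205]=0;m[290:]=0
Q=X[m]
from numpy import histogram
for s in (0,1):
    for y0 in np.arange(-.16,.13,.04):
        k=(Q[:,1]>y0)&(Q[:,1]<y0+.04)&((Q[:,0]>.55)==bool(s))
        if k.sum()>5: print(s,round(y0+.02,2),k.sum(),np.round(1000*np.percentile(Q[k][:,0],[3,20,50,80,97])))
```

```text
stop 181 [0.07862507 0.09216787] (array([ 538.3, -150. ]), -3.1, 92.1, 10.6)
fence 119 [0.0799589  0.08980926] (array([549. ,  32.1]), -3.1, 86.7, 7.3)
0 -0.14 141 [478. 488. 493. 529. 548.]
0 -0.1 98 [484. 490. 493. 513. 543.]
0 -0.06 153 [482. 493. 503. 527. 546.]
0 -0.02 106 [485. 494. 498. 511. 541.]
0 0.02 126 [490. 498. 506. 532. 548.]
0 0.06 92 [489. 497. 502. 506. 510.]
0 0.1 95 [492. 501. 506. 511. 546.]
0 0.14 62 [493. 503. 508. 525. 542.]
1 -0.14 93 [554. 568. 589. 593. 604.]
1 -0.1 91 [552. 580. 591. 595. 605.]
1 -0.06 127 [553. 572. 592. 597. 607.]
1 -0.02 118 [556. 577. 595. 600. 609.]
1 0.02 112 [553. 565. 596. 602. 610.]
1 0.06 74 [599. 600. 604. 610. 615.]
1 0.1 109 [557. 580. 604. 610. 617.]
1 0.14 57 [553. 563. 597. 607. 616.]
```

servo_tool:
  motion: [1,0.81,-0.62,0,0,1,0.81,-0.62,0,0,1,0.81,-0.62,0,0]

```text
time: 1.27
tool_pos: [0.3125, -0.4619, 0.1939]
tool_rot: [-0.0, 0.978, 0.208, 0.0]
contact_force: [0.5, -0.8, 0.3]
gripper_width: 0.999
grasp_force: 0.0
```

servo_tool:
  motion: [1,0.81,-0.62,0,0,1,0.81,-0.62,0,0,1,0.81,-0.62,0,0]

```text
time: 1.65
tool_pos: [0.3711, -0.3555, 0.1942]
tool_rot: [0.0, 0.978, 0.208, 0.0]
contact_force: [-0.6, -0.2, -0.1]
gripper_width: 0.997
grasp_force: 0.0
```

servo_tool:
  motion: [1,0.81,-0.62,0,0,1,0.81,-0.62,0,0,1,0.81,-0.62,0,0]

```text
time: 2.02
tool_pos: [0.4299, -0.2488, 0.1942]
tool_rot: [0.0, 0.978, 0.208, 0.0]
contact_force: [0.4, -0.9, -0.4]
gripper_width: 1.001
grasp_force: 0.0
```

servo_tool:
  motion: [1,0.81,-0.62,0,0,1,0.81,-0.62,0,0,1,0.81,-0.62,0,0]

```text
time: 2.4
tool_pos: [0.4889, -0.1421, 0.194]
tool_rot: [0.0, 0.978, 0.208, 0.0]
contact_force: [-0.1, -0.8, 0.1]
gripper_width: 0.999
grasp_force: 0.0
```

servo_tool:
  motion: [1,0.81,-0.62,0,0.62,1,0.81,-0.62,0,0.62,1,0.81,-0.62,0,0.62,1,0.81,-0.62,0,0.62]

```text
time: 2.9
tool_pos: [0.5471, -0.0374, 0.1937]
tool_rot: [0.0, 0.999, -0.036, -0.0]
contact_force: [0.5, -0.3, 0.9]
gripper_width: 0.997
grasp_force: 0.0
```

```bash
cat >> h.py <<'E'
def psi(s):
    q=s['tool_rot']; M=R.from_quat([q[1],q[2],q[3],q[0]]).as_matrix()
    return np.degrees(np.arctan2(M[1,0],M[0,0])),M
def to(x,y,z,yaw=None,s=None):
    """numbers (units of the move) to bring TCP to x,y,z (mm), tool-x yaw deg (mod 180)"""
    s=s or manip.state(); a,M=psi(s); d=M.T@(np.array([x,y,z])-s['tool_pos']*1000)
    t=0 if yaw is None else ((a-yaw+90)%180-90)/45
    print("to",(x,y,z,yaw),"shift",np.round(d/120,3),"turn",round(t,3))
def stat():
    s=manip.state(); print("t",round(s['time'],2),"tcp",np.round(s['tool_pos']*1000,1),"psi",round(psi(s)[0],1),"tilt",np.round(psi(s)[1][:2,2],3),"q",np.round(s['joint_pos'],2),"F",np.round(s['contact_force'],1),"T",np.round(s['ft_torque'],2),"w",round(s['gripper_width'],2),round(s['grasp_force'],1))
E
python3 - <<'E'
from h import *
stat()
p,X=cloud("wrist"); cv2.imwrite("pics/w1.png",p[:,:,::-1]); np.save("X1.npy",X)
for l,a,b in [("spacer_yellow_c",.08,.1),("spacer_blue_c",.08,.1),("slot_blue",.008,.02),("rack_green_c",.08,.1),("knob_grip",.12,.14)]: find("wrist",X,l,a,b)
E
```

```text
t 2.9 tcp [547.1 -37.4 193.7] psi -4.1 tilt [-0.    -0.001] q [-0.2  -0.13  1.79 -0.    1.48  1.44] F [ 0.5 -0.3  0.9] T [-0.06  0.02  0.02] w 1.0 0.0
spacer_yellow_c 0.85 [325. 223.] n 3593 z [89. 91. 92.] [544.9 -34.5] -4.8 79.7 26.1
spacer_yellow_c 0.44 [193. 224.] n 2552 z [82. 84. 91.] [550.6  64.1] -3.5 89.1 76.3
spacer_blue_c 0.74 [396. 227.] n 3705 z [87. 91. 92.] [538.9 -93.7] -4.7 79.2 26.5
slot_blue 0.88 [ 56. 274.] n 1951 z [ 9. 13. 14.] [484.2 238.4] -5.5 105.3 52.2
rack_green_c 0.88 [574. 141.] n 1800 z [81. 88. 90.] [ 586.4 -244.7] -23.5 60.1 11.6
rack_green_c 0.46 [185.3, 24.0] few 2656
rack_green_c 0.4 [196. 226.] n 2563 z [82. 84. 91.] [550.6  64.1] -3.5 89.1 76.3
knob_grip 0.9 [156. 241.] n 1317 z [124. 133. 134.] [551.4  80.9] -65.5 43.1 12.1
```

View pics/w1.png

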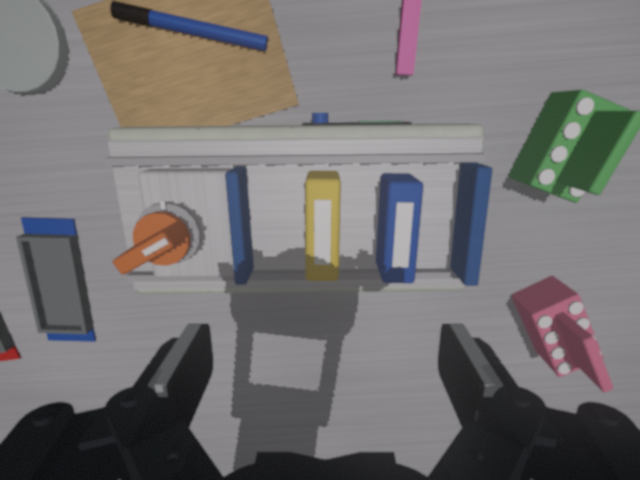

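servo_tool:
  motion: [0.08,-0.02,-0.023,0.4,0.015,0.08,-0.02,-0.023,0.4,0.015,0.08,-0.02,-0.023,0.4,0.015,0.08,-0.02,-0.023,0.4,0.015]

```text
time: 3.7
tool_pos: [0.5459, -0.0331, 0.1482]
tool_rot: [0.0, 0.999, -0.042, 0.002]
contact_force: [-0.2, -0.8, 0.4]
gripper_width: 0.538
grasp_force: 0.0
```

servo_tool:
  motion: [0.08,0,0,0.3,0,0.08,0,0,0.5,0,0.08,0,0,0.66,0,0.08,0,0,0.66,0]

```text
time: 4.2
tool_pos: [0.5439, -0.0326, 0.0658]
tool_rot: [-0.0, 0.999, -0.042, -0.001]
contact_force: [0.8, 0.3, 1.9]
gripper_width: 0.543
grasp_force: 0.0
```

servo_tool:
  motion: [-0.6,0,0,0,0,-0.6,0,0,0,0,-0.6,0,0,0,0,-0.6,0,0,0,0,-0.6,0,0,0,0]

```text
time: 4.82
tool_pos: [0.5446, -0.0328, 0.0669]
tool_rot: [0.0, 0.999, -0.042, 0.0]
contact_force: [0.4, -0.6, 0.8]
gripper_width: 0.196
grasp_force: 0.0
```

Run:
```python
from h import *
stat()
X=np.load("X1.npy"); p=cv2.imread("pics/w1.png"); hsv=cv2.cvtColor(p,cv2.COLOR_BGR2HSV)
for n,(u0,u1) in {"stop":(450,495),"fence":(225,255)}.items():
    m=(hsv[...,0]>100)&(hsv[...,0]<130)&(hsv[...,1]>100)&(X[...,2]>.08); m[:, :u0]=0; m[:,u1:]=0; m[:150]=0; m[295:]=0
    print(n,m.sum(),rect(X[m]),np.percentile(X[m][:,2],[5,95]))
to(521.5,428,150,8.7); to(544.9,-34.5,150)
```

```text
t 4.83 tcp [544.6 -32.8  66.9] psi -4.8 tilt [ 0. -0.] q [-0.2  -0.02  1.91 -0.    1.25  1.46] F [ 0.4 -0.6  0.8] T [ 0.05 -0.01 -0.04] w 0.2 0.0
stop 1660 (array([ 537.3, -150.8]), -3.8, 92.9, 11.0) [0.08345303 0.08621719]
fence 996 (array([553.7,  30.6]), -3.2, 77.5, 8.5) [0.08189526 0.0842816 ]
to (521.5, 428, 150, 8.7) shift [-0.513 -3.81  -0.693] turn -0.3
to (544.9, -34.5, 150, None) shift [ 0.004  0.014 -0.693] turn 0
```

Run:
```python
from h import *
p,X=cloud("wrist"); cv2.imwrite("pics/w2.png",p[:,:,::-1])
find("wrist",X,"spacer_yellow_c",.08,.1);find("wrist",X,"spacer_blue_c",.08,.1)
```

```text
spacer_yellow_c 0.84 [326. 280.] n 8777 z [89. 91. 92.] [545.  -34.4] -4.8 79.8 26.0
spacer_blue_c 0.84 [455. 284.] n 9897 z [84. 91. 92.] [539.8 -93.2] -5.0 77.8 26.4
spacer_blue_c 0.64 [115. 294.] n 7556 z [82. 85. 98.] [554.6  63.4] -3.6 81.3 75.7
spacer_blue_c 0.4 [326. 282.] n 8782 z [89. 91. 92.] [545.  -34.4] -4.8 79.8 26.0
```

View pics/w2.png

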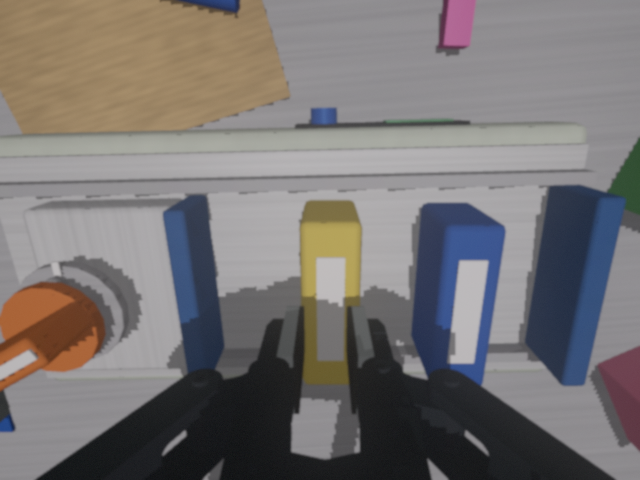

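servo_tool:
  motion: [-1,0,0,0,0,-1,0,0,0,0,-1,0,0,0,0]

```text
time: 5.35
tool_pos: [0.5445, -0.0327, 0.0667]
tool_rot: [-0.0, 0.999, -0.042, -0.0]
contact_force: [-0.6, 0.3, -0.6]
gripper_width: 0.002
grasp_force: 0.0
```

Run:
```python
from h import *
stat()
```

```text
t 5.35 tcp [544.5 -32.7  66.7] psi -4.8 tilt [-0.  0.] q [-0.2  -0.02  1.91  0.    1.25  1.46] F [-0.6  0.3 -0.6] T [0.02 0.   0.  ] w 0.0 0.0
```

Run:
```python
from h import *
p,X=cloud("wrist"); cv2.imwrite("pics/w3.png",p[150:,150:550,::-1])
find("wrist",X,"spacer_yellow_c",.08,.1);find("wrist",X,"spacer_blue_c",.08,.1)
T=np.linalg.inv(eyes.camera_params("wrist")["T_tool_cam"])
for u in (0,11,-11):
  for z in (0,-20,-40):
    c=T@[u/1000,0,z/1000,1]; print(u,z,325+396.7*c[0]/-c[2],245.9-396.7*c[1]/-c[2])
s=manip.state(); a,M=psi(s)
L=(X-s['tool_pos'])@M  # tool coords
m=(np.abs(L[...,0])<.02)&(np.abs(L[...,1])<.03)&(L[...,2]<0.0)
print("pts",m.sum(),"max tool z",np.percentile(L[m],[95,99,100],axis=0)*1000)
for r in range(280,480,15): print(r,np.round(L[r,[310,320,326,332,340]]*1000).tolist())
```

```text
spacer_yellow_c 0.88 [333. 256.] n 5777 z [88. 91. 92.] [561.6 -35.8] -4.7 46.5 26.2
spacer_yellow_c 0.46 [256. 239.] n 14034 z [81. 85. 90.] [545.3 -28.5] 85.8 259.7 94.6
spacer_blue_c 0.9 [454. 288.] n 10438 z [84. 91. 92.] [538.3 -93. ] -4.8 80.5 25.9
spacer_blue_c 0.54 [ 46. 333.] n 541 z [ 96.  98. 100.] [558.3  71.5] 36.0 39.2 16.8
0 0 326.628856768688 286.922172798542
0 -20 326.8053564203032 305.70741205922013
0 -40 327.0240848491554 328.9871513193197
11 0 326.6347235415716 266.22695660244926
11 -20 326.81545890658947 283.13867028616767
11 -40 327.0404253199592 304.18915794797465
-11 0 326.6231979199182 306.8839304864244
-11 -20 326.7956494825557 327.3925067204467
-11 -40 327.0084590295424 352.7006033880299
pts 30900 max tool z [[ 17.05663441  26.50777606 -24.73545727]
 [ 17.88885421  29.32953555 -23.6174313 ]
 [ 19.96112951  29.99896621 -20.25435233]]
280 [[14.0, -7.0, -24.0], [15.0, -3.0, -26.0], [15.0, -0.0, -25.0], [15.0, 2.0, -25.0], [15.0, 6.0, -25.0]]
295 [[8.0, -7.0, -25.0], [8.0, -3.0, -26.0], [8.0, -0.0, -25.0], [8.0, 2.0, -25.0], [7.0, 6.0, -24.0]]
310 [[10.0, -7.0,
[... 587 characters left out ...]
[7.0, 1.0, -83.0], [11.0, 3.0, -88.0]]
400 [[12.0, -5.0, -95.0], [1.0, -2.0, -83.0], [-6.0, -1.0, -74.0], [2.0, 1.0, -83.0], [11.0, 3.0, -95.0]]
415 [[13.0, -4.0, -101.0], [-4.0, -2.0, -83.0], [-139.0, -0.0, 68.0], [-4.0, 1.0, -83.0], [11.0, 3.0, -100.0]]
430 [[9.0, -4.0, -102.0], [-154.0, -5.0, 68.0], [-153.0, -0.0, 67.0], [-11.0, 1.0, -81.0], [6.0, 3.0, -99.0]]
445 [[4.0, -5.0, -102.0], [-169.0, -5.0, 68.0], [-168.0, -0.0, 67.0], [-168.0, 5.0, 68.0], [2.0, 3.0, -100.0]]
460 [[9.0, -4.0, -111.0], [10.0, -2.0, -112.0], [9.0, -1.0, -111.0], [10.0, 1.0, -112.0], [10.0, 2.0, -112.0]]
475 [[11.0, -4.0, -117.0], [11.0, -2.0, -116.0], [10.0, -1.0, -116.0], [11.0, 1.0, -116.0], [10.0, 2.0, -116.0]]
```

View pics/w3.png

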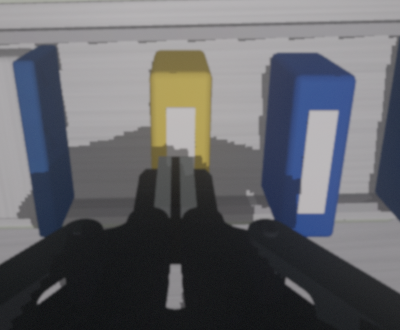

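servo_tool:
  motion: [0.08,0,0.01,0,0,0.08,0,0.01,0,0,0.08,0,0.01,0,0,0.08,0,0.01,0,0]

```text
time: 6.0
tool_pos: [0.5444, -0.0339, 0.0667]
tool_rot: [-0.0, 0.999, -0.042, -0.0]
contact_force: [-0.1, -0.6, -1.0]
gripper_width: 0.542
grasp_force: 0.0
```

servo_tool:
  motion: [0.08,0,0,0.07,0,0.08,0,0,0.14,0,0.08,0,0,0.2,0,0.08,0,0,0.27,0,0.08,0,0,0.27,0]

```text
time: 6.62
tool_pos: [0.5436, -0.0338, 0.0331]
tool_rot: [-0.0, 0.999, -0.042, -0.001]
contact_force: [-0.6, -1.0, -0.9]
gripper_width: 0.541
grasp_force: 0.0
```

servo_tool:
  motion: [-1,0,0,0,0,-1,0,0,0,0,-1,0,0,0,0,-1,0,0,0,0,-1,0,0,0,0]

```text
time: 7.25
tool_pos: [0.5448, -0.034, 0.0347]
tool_rot: [0.0, 0.999, -0.042, 0.0]
contact_force: [0.4, -0.9, 2.5]
gripper_width: 0.288
grasp_force: 59.4
```

servo_tool:
  motion: [-1,0,0,-0.3,0,-1,0,0,-0.6,0,-1,0,0,-0.9,0,-1,0,0,-0.9,0]

```text
time: 7.75
tool_pos: [0.5466, -0.0343, 0.1458]
tool_rot: [0.0, 0.999, -0.042, 0.003]
contact_force: [-0.2, -0.5, -1.9]
gripper_width: 0.286
grasp_force: 59.3
```

servo_tool:
  motion: [-1,-0.064,-0.48,0,0,-1,-0.128,-0.95,0,0,-1,-0.128,-0.95,0,0]

```text
time: 8.12
tool_pos: [0.5368, 0.084, 0.1398]
tool_rot: [-0.0, 0.999, -0.039, -0.002]
contact_force: [0.7, -0.4, -0.8]
gripper_width: 0.291
grasp_force: 59.6
```

servo_tool:
  motion: [-1,-0.128,-0.95,0,0,-1,-0.128,-0.95,0,0,-1,-0.128,-0.95,0,0]

```text
time: 8.5
tool_pos: [0.5317, 0.1975, 0.1404]
tool_rot: [0.0, 0.999, -0.04, -0.001]
contact_force: [0.9, -1.0, -1.6]
gripper_width: 0.296
grasp_force: 60.0
```

servo_tool:
  motion: [-1,-0.128,-0.95,0,0,-1,-0.128,-0.95,0,0,-1,-0.128,-0.95,0,0]

```text
time: 8.88
tool_pos: [0.5266, 0.3117, 0.1407]
tool_rot: [0.001, 0.999, -0.041, -0.001]
contact_force: [0.0, -0.9, -1.4]
gripper_width: 0.292
grasp_force: 60.1
```

servo_tool:
  motion: [-1,-0.128,-0.6,0,-0.3,-1,-0.128,-0.94,0,-0.3,-1,-0.128,-0.94,0,-0.3,-1,-0.128,-0.94,0,-0.3]

```text
time: 9.38
tool_pos: [0.5217, 0.4223, 0.1411]
tool_rot: [0.001, 0.997, 0.075, -0.001]
contact_force: [0.3, 0.3, -0.3]
gripper_width: 0.288
grasp_force: 60.3
```

Run:
```python
from h import *
stat()
p,X=cloud("wrist"); cv2.imwrite("pics/w4.png",p[:,:,::-1])
for l in ("slot_yellow","slot_blue","slot_red"): find("wrist",X,l,.008,.02)
find("wrist",X,"spacer_yellow_c",.12,.2); find("wrist",X,"spacer_red_c",.03,.06)
```

```text
t 9.38 tcp [521.7 422.3 141.1] psi 8.6 tilt [-0.001 -0.002] q [ 0.57  0.2   1.55 -0.    1.4   1.99] F [ 0.3  0.3 -0.3] T [-0.06 -0.02  0.  ] w 0.29 60.3
slot_yellow 0.73 [318. 176.] n 1169 z [10. 13. 14.] [536.1 432.3] 8.7 74.4 50.1
slot_blue 0.62 [527. 282.] n 2418 z [ 9. 13. 14.] [483.5 239.2] -6.0 104.7 51.6
slot_red 0.91 [405. 248.] n 985 z [ 9. 13. 14.] [479.9 340. ] 4.4 73.5 50.5
spacer_yellow_c 0.96 [326. 322.] n 15244 z [174. 198. 199.] [521.9 423.3] 8.3 80.5 26.4
spacer_red_c 0.67 [420. 310.] n 3603 z [35. 49. 50.] [462.7 336.5] 4.2 79.9 26.7
```

View pics/w4.png

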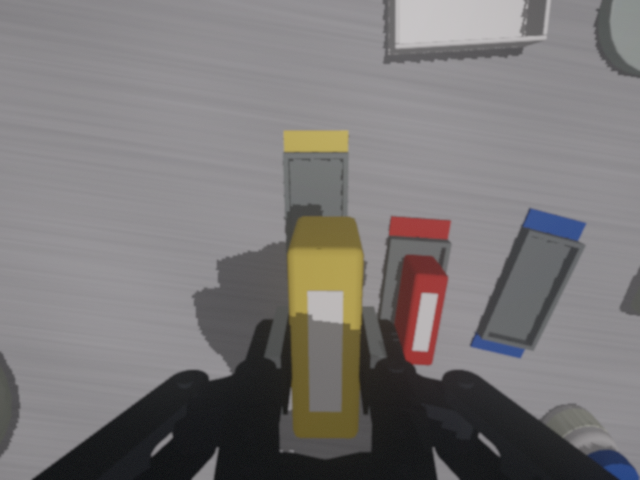

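servo_tool:
  motion: [-1,0.004,-0.052,0.3,0,-1,0.004,-0.052,0.6,0,-1,0.004,-0.052,0.9,0,-1,0.004,-0.052,0.9,0]

```text
time: 10.18
tool_pos: [0.5182, 0.4285, 0.0303]
tool_rot: [0.002, 0.997, 0.076, -0.003]
contact_force: [-0.7, -0.4, -0.7]
gripper_width: 0.288
grasp_force: 60.2
```

servo_tool:
  motion: [-1,0,0,0.1,0,-1,0,0,0.2,0,-1,0,0,0.28,0,-1,0,0,0.33,0,-1,0,0,0.33,0]

```text
time: 10.8
tool_pos: [0.5205, 0.4304, -0.006]
tool_rot: [0.0, 0.997, 0.076, -0.001]
contact_force: [-0.2, -0.9, -1.1]
gripper_width: 0.295
grasp_force: 60.2
```

servo_tool:
  motion: [0,0,0,0,0,0,0,0,0,0,0.0,0,0,0,0,0,0,0,-0.3,0,0,0,0,-0.8,0]

```text
time: 11.42
tool_pos: [0.5188, 0.4293, 0.0885]
tool_rot: [0.002, 0.997, 0.076, -0.003]
contact_force: [0.7, 1.3, 0.9]
gripper_width: 0.496
grasp_force: 0.0
```

Run:
```python
from h import *
stat()
p,X=cloud("wrist"); cv2.imwrite("pics/w5.png",p[:,:,::-1])
find("wrist",X,"spacer_yellow_c",.03,.2); find("wrist",X,"slot_yellow",.008,.02)
to(540,-93,150,-4.7)
```

```text
t 11.43 tcp [518.8 429.3  88.5] psi 8.7 tilt [-0.005 -0.003] q [0.58 0.25 1.58 0.   1.32 2.  ] F [0.7 1.3 0.9] T [-0.04 -0.05 -0.02] w 0.5 0.0
spacer_yellow_c 0.74 [328. 243.] n 5642 z [47. 49. 50.] [521.4 430.5] 8.4 79.5 26.0
slot_yellow 0.85 [331. 177.] n 2556 z [10. 13. 14.] [521.2 430.1] 8.6 104.3 50.2
to (540, -93, 150, -4.7) shift [-0.527  4.35  -0.466] turn 0.298
```

servo_tool:
  motion: [0.08,0,0,-0.35,0,0.08,-0.105,0.5,-0.35,0,0.08,-0.105,0.87,-0.35,0,0.08,-0.105,0.87,-0.35,0]

```text
time: 12.08
tool_pos: [0.524, 0.323, 0.1316]
tool_rot: [0.0, 0.997, 0.074, -0.001]
contact_force: [-0.5, -0.5, 0.2]
gripper_width: 0.537
grasp_force: 0.0
```

servo_tool:
  motion: [0.08,-0.105,0.87,0,0,0.08,-0.105,0.87,0,0,0.08,-0.105,0.87,0,0]

```text
time: 12.45
tool_pos: [0.5273, 0.219, 0.1319]
tool_rot: [0.0, 0.997, 0.074, -0.001]
contact_force: [-0.4, 1.2, 0.6]
gripper_width: 0.541
grasp_force: 0.0
```

servo_tool:
  motion: [0.08,-0.105,0.87,0,0,0.08,-0.105,0.87,0,0,0.08,-0.105,0.87,0,0]

```text
time: 12.82
tool_pos: [0.531, 0.1147, 0.1323]
tool_rot: [-0.0, 0.997, 0.075, -0.0]
contact_force: [-0.6, 0.5, 0.1]
gripper_width: 0.54
grasp_force: 0.0
```

servo_tool:
  motion: [0.08,-0.105,0.87,0,0,0.08,-0.105,0.87,0,0,0.08,-0.105,0.87,0,0]

```text
time: 13.2
tool_pos: [0.5347, 0.0101, 0.1325]
tool_rot: [-0.0, 0.997, 0.075, -0.0]
contact_force: [0.4, 0.8, -0.8]
gripper_width: 0.537
grasp_force: 0.0
```

servo_tool:
  motion: [0.08,-0.105,0.87,0,0.298,0.08,-0.105,0.87,0,0.298,0.08,-0.105,0.87,0,0.298,0.08,-0.105,0.87,0,0.298]

```text
time: 13.7
tool_pos: [0.5378, -0.0928, 0.1324]
tool_rot: [-0.001, 0.999, -0.04, -0.0]
contact_force: [0.5, 0.5, -0.8]
gripper_width: 0.539
grasp_force: 0.0
```

Run:
```python
from h import *
stat(); to(539,-93.4,34,-4.7)
```

```text
t 13.7 tcp [537.8 -92.8 132.4] psi -4.6 tilt [-0.     0.001] q [-0.31 -0.09  1.86  0.    1.37  1.34] F [ 0.5  0.5 -0.8] T [0.02 0.01 0.  ] w 0.54 0.0
to (539, -93.4, 34, -4.7) shift [0.01  0.005 0.82 ] turn 0.002
```

servo_tool:
  motion: [0.08,0.01,0.005,0.2,0,0.08,0.01,0.005,0.5,0,0.08,0.01,0.005,0.7,0,0.08,0.01,0.005,0.82,0,0.08,0.01,0.005,0.82,0]

```text
time: 14.32
tool_pos: [0.538, -0.0941, 0.0333]
tool_rot: [-0.0, 0.999, -0.04, -0.001]
contact_force: [0.2, 0.0, -0.4]
gripper_width: 0.54
grasp_force: 0.0
```

servo_tool:
  motion: [-1,0,0,0,0,-1,0,0,0,0,-1,0,0,0,0,-1,0,0,-0.2,0,-1,0,0,-0.6,0]

```text
time: 14.95
tool_pos: [0.5361, -0.0951, 0.1042]
tool_rot: [-0.001, 0.999, -0.041, -0.003]
contact_force: [1.1, 0.3, -1.2]
gripper_width: 0.287
grasp_force: 59.1
```

servo_tool:
  motion: [-1,0,0,-0.3,0,-1,-0.1,-0.4,-0.3,0,-1,-0.228,-0.907,-0.3,0,-1,-0.228,-0.907,-0.3,0]

```text
time: 15.45
tool_pos: [0.5193, 0.0181, 0.1421]
tool_rot: [-0.0, 0.999, -0.039, -0.0]
contact_force: [-0.9, 0.2, -0.3]
gripper_width: 0.288
grasp_force: 59.3
```

servo_tool:
  motion: [-1,-0.228,-0.907,0,0,-1,-0.228,-0.907,0,0,-1,-0.228,-0.907,0,0]

```text
time: 15.82
tool_pos: [0.5015, 0.1273, 0.1421]
tool_rot: [0.0, 0.999, -0.039, -0.0]
contact_force: [0.6, -0.7, -1.1]
gripper_width: 0.285
grasp_force: 59.6
```

servo_tool:
  motion: [-1,-0.228,-0.907,0,0.024,-1,-0.228,-0.907,0,0.024,-1,-0.228,-0.907,0,0.024,-1,-0.228,-0.907,0,0.024]

```text
time: 16.32
tool_pos: [0.4843, 0.2351, 0.142]
tool_rot: [0.001, 0.999, -0.051, -0.0]
contact_force: [0.4, 0.2, -1.3]
gripper_width: 0.287
grasp_force: 59.8
```

Run:
```python
from h import *
stat()
p,X=cloud("wrist"); cv2.imwrite("pics/w6.png",p[:,:,::-1])
find("wrist",X,"spacer_blue_c",.12,.25,k=1)
find("wrist",X,"slot_blue",.008,.02)
to(484.2,238.8,-7,-5.8)
```

```text
t 16.32 tcp [484.3 235.1 142. ] psi -5.9 tilt [-0.    -0.001] q [ 0.31 -0.12  1.87 -0.    1.39  1.99] F [ 0.4  0.2 -1.3] T [-0.04  0.05 -0.01] w 0.29 59.8
spacer_blue_c 0.94 [323. 327.] n 15047 z [174. 197. 199.] [483.  235.9] -5.6 80.6 26.5
slot_blue 0.57 [320. 172.] n 1105 z [10. 13. 14.] [503.7 236.8] -5.9 64.2 50.0
to (484.2, 238.8, -7, -5.8) shift [-0.004 -0.032  1.243] turn -0.003
```

servo_tool:
  motion: [-1,0.006,-0.025,0.3,0,-1,0.006,-0.025,0.6,0,-1,0.006,-0.025,0.9,0,-1,0.006,-0.025,0.9,0]

```text
time: 16.98
tool_pos: [0.482, 0.2374, 0.0309]
tool_rot: [0.001, 0.999, -0.051, -0.003]
contact_force: [0.5, 0.2, -1.7]
gripper_width: 0.287
grasp_force: 59.9
```

servo_tool:
  motion: [-1,0,0,0.1,0,-1,0,0,0.2,0,-1,0,0,0.28,0,-1,0,0,0.34,0,-1,0,0,0.34,0]

```text
time: 17.6
tool_pos: [0.4851, 0.2398, -0.0063]
tool_rot: [-0.0, 0.999, -0.05, 0.0]
contact_force: [-0.1, -0.1, -1.1]
gripper_width: 0.289
grasp_force: 60.1
```

servo_tool:
  motion: [0,0,0,0,0,0,0,0,0,0,0.0,0,0,0,0,0,0,0,-0.3,0,0,0,0,-0.8,0]

```text
time: 18.23
tool_pos: [0.4824, 0.2387, 0.0878]
tool_rot: [0.001, 0.999, -0.051, -0.003]
contact_force: [0.8, 1.0, 0.8]
gripper_width: 0.495
grasp_force: 0.0
```

servo_tool:
  motion: [0,0,0,-0.4,0,0,0,0,-0.4,0]

```text
time: 18.48
tool_pos: [0.4882, 0.2407, 0.1436]
tool_rot: [-0.002, 0.999, -0.051, 0.005]
contact_force: [0.4, 0.5, -0.3]
gripper_width: 0.499
grasp_force: 0.0
```

Run:
```python
from h import *
stat()
p,X=cloud("wrist")
find("wrist",X,"spacer_blue_c",.03,.2,k=2); find("wrist",X,"slot_blue",.008,.02)
p,X=cloud("top")
for l in ("rack_purple_c","rack_pink_c","rack_green_c"): find("top",X,l,.03,.055,.5)
to(586.4,-244.5,130,-24)
```

```text
t 18.48 tcp [488.2 240.7 143.6] psi -5.8 tilt [0.01  0.003] q [ 0.32 -0.11  1.86  0.    1.38  1.99] F [ 0.4  0.5 -0.3] T [-0.01  0.   -0.01] w 0.5 0.0
spacer_blue_c 0.55 [323. 232.] n 3821 z [47. 49. 50.] [483.9 240.8] -6.0 79.7 26.0
slot_blue 0.68 [343. 193.] n 1745 z [10. 13. 14.] [483.6 238.9] -6.0 104.4 50.1
rack_purple_c 0.82 [470. 274.] n 468 z [35. 47. 53.] [ 481.6 -405.6] 22.8 79.6 47.3
rack_purple_c 0.72 [511. 220.] n 179 z [32. 43. 54.] [ 597.7 -481.4] 12.2 123.6 52.8
rack_pink_c 0.84 [404. 302.] n 520 z [40. 48. 53.] [ 413.  -257.4] 24.1 78.9 47.2
rack_green_c 0.7 [163.5, 295.2] few 210
rack_green_c 0.62 [399. 230.] n 511 z [40. 48. 54.] [ 588.9 -244.3] -24.2 80.5 46.0
to (586.4, -244.5, 130, -24) shift [1.26  3.923 0.048] turn 0.404
```

servo_tool:
  motion: [-0.3,0.252,0.785,0,0,-0.3,0.252,0.785,0,0,-0.3,0.252,0.785,0,0]

```text
time: 19.2
tool_pos: [0.5052, 0.1408, 0.1365]
tool_rot: [0.0, 0.999, -0.052, -0.001]
contact_force: [-0.8, 0.2, -0.1]
gripper_width: 0.352
grasp_force: 0.0
```

servo_tool:
  motion: [-0.3,0.252,0.785,0,0,-0.3,0.252,0.785,0,0,-0.3,0.252,0.785,0,0]

```text
time: 19.58
tool_pos: [0.5258, 0.0449, 0.1368]
tool_rot: [-0.0, 0.999, -0.052, -0.001]
contact_force: [0.4, 0.8, -0.1]
gripper_width: 0.346
grasp_force: 0.0
```

servo_tool:
  motion: [-0.3,0.252,0.785,0,0,-0.3,0.252,0.785,0,0,-0.3,0.252,0.785,0,0]

```text
time: 19.95
tool_pos: [0.5466, -0.0511, 0.137]
tool_rot: [-0.0, 0.999, -0.051, -0.0]
contact_force: [-0.3, 0.1, 0.0]
gripper_width: 0.349
grasp_force: 0.0
```

servo_tool:
  motion: [-0.3,0.252,0.785,0,0,-0.3,0.252,0.785,0,0,-0.3,0.252,0.785,0,0]

```text
time: 20.32
tool_pos: [0.5673, -0.1474, 0.1371]
tool_rot: [-0.0, 0.999, -0.051, -0.0]
contact_force: [-0.8, 0.2, 0.0]
gripper_width: 0.35
grasp_force: 0.0
```

servo_tool:
  motion: [-0.3,0.252,0.785,0,0.404,-0.3,0.252,0.785,0,0.404,-0.3,0.252,0.785,0,0.404,-0.3,0.252,0.785,0,0.404]

```text
time: 20.82
tool_pos: [0.5876, -0.2419, 0.137]
tool_rot: [-0.001, 0.978, -0.206, -0.001]
contact_force: [0.6, -0.1, -0.3]
gripper_width: 0.35
grasp_force: 0.0
```

Run:
```python
from h import *
stat(); p,X=cloud("wrist"); find("wrist",X,"rack_green_c",.08,.1,k=1); find("wrist",X,"rack_green_c",.03,.055,k=1)
find("wrist",X,"rack_pink_c",.08,.1,k=1)
to(586.4,-244.6,16,-24)
```

```text
t 20.82 tcp [ 587.6 -241.9  137. ] psi -23.8 tilt [-0.001  0.001] q [-0.51  0.12  1.64  0.    1.39  1.48] F [ 0.6 -0.1 -0.3] T [ 0.03 -0.03 -0.  ] w 0.35 0.0
rack_green_c 0.95 [330. 224.] n 1528 z [87. 89. 90.] [ 586.6 -245.5] -24.4 59.7 10.0
rack_green_c 0.95 [330. 224.] n 5592 z [43. 46. 48.] [ 586.5 -245.6] -24.2 80.0 46.1
rack_pink_c 0.72 [431. 366.] n 82 z [88. 89. 90.] [ 406.6 -257.3] 7.5 19.4 4.4
to (586.4, -244.6, 16, -24) shift [-0.003  0.019  1.013] turn 0.003
```

servo_tool:
  motion: [-0.3,0.001,0.027,0.3,0.01,-0.3,0.001,0.027,0.6,0.01,-0.3,0.001,0.027,0.85,0.01,-0.3,0.001,0.027,1,0.01,-0.3,0.001,0.027,1,0.01]

```text
time: 21.65
tool_pos: [0.5854, -0.2464, 0.0161]
tool_rot: [-0.0, 0.977, -0.211, -0.001]
contact_force: [-0.0, -0.3, 0.2]
gripper_width: 0.349
grasp_force: 0.0
```

servo_tool:
  motion: [-1,0,0,0,0,-1,0,0,0,0,-1,0,0,0,0,-1,0,0,0,0]

```text
time: 22.15
tool_pos: [0.5874, -0.2478, 0.0191]
tool_rot: [0.0, 0.977, -0.212, 0.001]
contact_force: [-0.2, 0.9, 4.8]
gripper_width: 0.108
grasp_force: 62.2
```

servo_tool:
  motion: [-1,0,0,-0.2,0,-1,0,0,-0.5,0,-1,0,0,-0.8,0,-1,0,0,-1,0,-1,0,0,-1,0]

```text
time: 22.78
tool_pos: [0.5875, -0.2481, 0.1397]
tool_rot: [0.001, 0.977, -0.212, 0.002]
contact_force: [-0.8, 0.2, -2.3]
gripper_width: 0.11
grasp_force: 61.2
```

Run:
```python
from h import *
stat(); p,X=cloud("wrist"); find("wrist",X,"rack_green_c",.17,.24,k=1)
to(539.3,-117.4,165,-3.5)
```

```text
t 22.77 tcp [ 587.5 -248.1  139.7] psi -24.4 tilt [ 0.004 -0.002] q [-0.52  0.12  1.64 -0.    1.38  1.48] F [-0.8  0.2 -2.3] T [-0.03  0.02  0.05] w 0.11 61.2
rack_green_c 0.8 [326. 277.] n 5582 z [182. 209. 211.] [ 587.5 -245.6] -27.6 61.7 30.8
to (539.3, -117.4, 165, -3.5) shift [-0.798 -0.824 -0.24 ] turn -0.465
```

servo_tool:
  motion: [-1,-0.2,-0.2,-0.24,-0.1,-1,-0.5,-0.5,-0.24,-0.3,-1,-0.798,-0.824,-0.24,-0.465,-1,-0.798,-0.824,-0.24,-0.465,-1,-0.798,-0.824,-0.24,-0.465]

```text
time: 23.5
tool_pos: [0.5393, -0.1177, 0.1646]
tool_rot: [-0.0, 1.0, -0.031, -0.001]
contact_force: [0.9, -0.4, -1.2]
gripper_width: 0.106
grasp_force: 61.2
```

Run:
```python
from h import *
stat(); p,X=cloud("wrist"); cv2.imwrite("pics/w7.png",p[:,:,::-1]); find("wrist",X,"rack_green_c",.227,.25,k=1); find("wrist",X,"rack_green_c",.18,.2,k=1)
hsv=cv2.cvtColor(p,cv2.COLOR_RGB2HSV); m=(hsv[...,0]>100)&(hsv[...,0]<130)&(hsv[...,1]>100)&(X[...,2]>.08)&(X[...,2]<.1)&(X[...,0]<.62)
for n,k in (("stop",X[...,1]<-.1),("fence",(X[...,1]>-.0)&(X[...,1]<.1))):
    q=m&k; print(n,q.sum(), rect(X[q]) if q.sum()>20 else "")
to(539.3,-117.4,165,-3.5)
```

```text
t 23.5 tcp [ 539.3 -117.7  164.6] psi -3.5 tilt [-0.002  0.   ] q [-0.35 -0.1   1.81 -0.    1.43  1.28] F [ 0.9 -0.4 -1.2] T [ 0.02 -0.02 -0.02] w 0.11 61.2
rack_green_c 0.92 [325. 278.] n 4690 z [232. 235. 236.] [ 538.1 -117. ] -3.3 60.9 10.1
rack_green_c 0.92 [325. 278.] n 8587 z [186. 191. 194.] [ 552.9 -117.7] -3.5 50.0 46.2
stop 846 (array([ 546.7, -151.7]), -3.6, 73.2, 10.5)
fence 1714 (array([549. ,  30.4]), -3.8, 88.0, 10.1)
to (539.3, -117.4, 165, -3.5) shift [-0.007 -0.01   0.005] turn -0.002
```

View pics/w7.png

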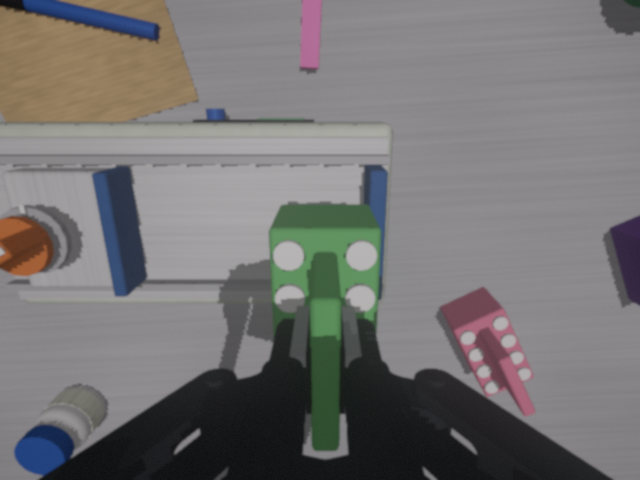

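servo_tool:
  motion: [-1,0.005,-0.005,0.25,0,-1,0.005,-0.005,0.5,0,-1,0.005,-0.005,0.7,0,-1,0.005,-0.005,0.82,0,-1,0.005,-0.005,0.82,0]

```text
time: 24.28
tool_pos: [0.5405, -0.1176, 0.0673]
tool_rot: [-0.0, 1.0, -0.031, -0.001]
contact_force: [-0.6, -0.3, -1.9]
gripper_width: 0.11
grasp_force: 61.4
```

servo_tool:
  motion: [-1,0,0,0.01,0,-0.3,0,0,0.01,0,-0.3,0,0,0,0,-0.3,0,0,0,0,-0.3,0,0,-0.3,0]

```text
time: 24.9
tool_pos: [0.5381, -0.1162, 0.1011]
tool_rot: [-0.001, 1.0, -0.031, -0.003]
contact_force: [0.2, -0.8, 0.1]
gripper_width: 0.346
grasp_force: 0.0
```

servo_tool:
  motion: [-0.3,0,0,-0.3,0,-0.3,0,0,-0.6,0,-0.3,0,0,-0.6,0]

```text
time: 25.28
tool_pos: [0.5431, -0.118, 0.1804]
tool_rot: [0.001, 1.0, -0.031, 0.004]
contact_force: [1.1, -0.9, 0.0]
gripper_width: 0.353
grasp_force: 0.0
```

Run:
```python
from h import *
stat(); p,X=cloud("wrist"); find("wrist",X,"rack_green_c",.127,.15,k=1); find("wrist",X,"rack_green_c",.08,.1,k=1)
find("wrist",X,"rack_pink_c",.08,.1,k=1)
to(411,-258,140,24)
```

```text
t 25.27 tcp [ 543.1 -118.   180.4] psi -3.5 tilt [ 0.008 -0.003] q [-0.35 -0.11  1.79 -0.    1.45  1.28] F [ 1.1 -0.9  0. ] T [ 0.03 -0.03 -0.02] w 0.35 0.0
rack_green_c 0.77 [325. 233.] n 1563 z [133. 135. 136.] [ 540.1 -117. ] -3.3 60.0 10.0
rack_green_c 0.77 [325. 233.] n 5401 z [90. 92. 94.] [ 540.3 -117.2] -3.7 79.2 46.1
rack_pink_c 0.97 [479. 336.] n 732 z [82. 89. 90.] [ 413.6 -256.6] 24.8 55.2 10.1
to (411, -258, 140, 24) shift [-0.998  1.24   0.287] turn -0.611
```

servo_tool:
  motion: [-0.3,-0.5,0.62,0,0,-0.3,-0.5,0.62,0,0,-0.3,-0.5,0.62,0,0]

```text
time: 25.85
tool_pos: [0.4745, -0.1885, 0.1742]
tool_rot: [-0.001, 0.999, -0.032, -0.001]
contact_force: [0.5, -0.2, -0.1]
gripper_width: 0.348
grasp_force: 0.0
```

servo_tool:
  motion: [-0.3,-0.5,0.62,0.29,-0.3,-0.3,-0.5,0.62,0.29,-0.611,-0.3,-0.5,0.62,0.29,-0.611,-0.3,-0.5,0.62,0.29,-0.611]

```text
time: 26.35
tool_pos: [0.4117, -0.2577, 0.14]
tool_rot: [-0.001, 0.978, 0.207, -0.0]
contact_force: [-0.9, 0.1, 0.1]
gripper_width: 0.35
grasp_force: 0.0
```

Run:
```python
from h import *
stat(); p,X=cloud("wrist"); find("wrist",X,"rack_pink_c",.08,.1,k=1); find("wrist",X,"rack_pink_c",.03,.055,k=1)
to(412,-257.3,20,24)
```

```text
t 26.35 tcp [ 411.7 -257.7  140. ] psi 23.9 tilt [-0.001  0.002] q [-0.71 -0.25  1.99  0.    1.41  0.44] F [-0.9  0.1  0.1] T [ 0.01  0.02 -0.04] w 0.35 0.0
rack_pink_c 0.74 [324. 226.] n 1490 z [87. 89. 90.] [ 410.9 -258.1] 25.0 59.7 10.0
rack_pink_c 0.74 [324. 226.] n 5440 z [43. 46. 48.] [ 410.7 -258.2] 25.0 80.1 46.0
to (412, -257.3, 20, 24) shift [-1.000e-03 -5.000e-03  1.008e+00] turn -0.001
```

servo_tool:
  motion: [-0.3,-0.008,0,0.3,-0.025,-0.3,-0.008,0,0.6,-0.025,-0.3,-0.008,0,0.85,-0.025,-0.3,-0.008,0,1,-0.025,-0.3,-0.008,0,1,-0.025]

```text
time: 27.12
tool_pos: [0.4104, -0.2578, 0.0199]
tool_rot: [-0.001, 0.976, 0.218, -0.001]
contact_force: [-0.2, -0.2, -0.1]
gripper_width: 0.351
grasp_force: 0.0
```

servo_tool:
  motion: [-1,0,0,0,0,-1,0,0,0,0,-1,0,0,0,0,-1,0,0,0,0]

```text
time: 27.62
tool_pos: [0.4119, -0.2594, 0.0225]
tool_rot: [0.001, 0.976, 0.217, 0.001]
contact_force: [-0.4, -0.4, 5.9]
gripper_width: 0.105
grasp_force: 63.3
```

servo_tool:
  motion: [-1,0,0,-0.2,0,-1,0,0,-0.5,0,-1,0,0,-0.8,0,-1,0,0,-1,0,-1,0,0,-1,0]

```text
time: 28.25
tool_pos: [0.4118, -0.2596, 0.1429]
tool_rot: [0.002, 0.976, 0.217, 0.001]
contact_force: [-0.4, 1.0, -2.2]
gripper_width: 0.104
grasp_force: 62.4
```

servo_tool:
  motion: [-1,0,0,-0.2,0,-1,0,0,-0.5,0,-1,0,0,-0.5,0]

```text
time: 28.62
tool_pos: [0.4118, -0.2595, 0.2023]
tool_rot: [0.001, 0.976, 0.217, 0.001]
contact_force: [-0.7, 0.2, -2.8]
gripper_width: 0.106
grasp_force: 62.5
```

Run:
```python
from h import *
stat(); p,X=cloud("wrist"); find("wrist",X,"rack_pink_c",.22,.30,k=1)
find("wrist",X,"rack_green_c",.127,.15,k=1)
to(542.4,-67.5,190,-3.5)
```

```text
t 28.62 tcp [ 411.8 -259.5  202.3] psi 25.1 tilt [ 0.002 -0.002] q [-0.72 -0.3   1.92 -0.    1.52  0.42] F [-0.7  0.2 -2.8] T [-0.06 -0.07 -0.06] w 0.11 62.5
rack_pink_c 0.81 [323. 274.] n 13330 z [224. 227. 269.] [ 415.4 -256.8] 25.1 70.3 46.2
rack_green_c 0.81 [207.1, 11.9] few 1984
to (542.4, -67.5, 190, -3.5) shift [ 1.673 -0.968  0.07 ] turn 0.636
```

servo_tool:
  motion: [-1,0.4,-0.24,0,0,-1,0.837,-0.484,0,0,-1,0.837,-0.484,0,0]

```text
time: 29.15
tool_pos: [0.4775, -0.16, 0.1983]
tool_rot: [-0.002, 0.975, 0.22, -0.001]
contact_force: [-0.3, -0.6, -2.1]
gripper_width: 0.102
grasp_force: 62.2
```

servo_tool:
  motion: [-1,0.4,-0.24,0.07,0.2,-1,0.836,-0.484,0.07,0.4,-1,0.836,-0.484,0.07,0.636,-1,0.836,-0.484,0.07,0.636,-1,0.836,-0.484,0.07,0.636]

```text
time: 29.78
tool_pos: [0.5425, -0.069, 0.1915]
tool_rot: [-0.0, 1.0, -0.03, -0.001]
contact_force: [-0.5, -0.5, -1.8]
gripper_width: 0.106
grasp_force: 62.3
```

Run:
```python
from h import *
stat(); p,X=cloud("wrist"); find("wrist",X,"rack_pink_c",.24,.30,k=1); find("wrist",X,"rack_pink_c",.2,.22,k=1)
find("wrist",X,"rack_green_c",.12,.15,k=1); find("wrist",X,"rack_green_c",.08,.1,k=1)
to(542.4,-67.5,68.5,-3.5)
```

```text
t 29.77 tcp [542.5 -69.  191.5] psi -3.4 tilt [-0.002  0.   ] q [-0.26 -0.13  1.8  -0.    1.48  1.37] F [-0.5 -0.5 -1.8] T [ 0.02 -0.01  0.02] w 0.11 62.3
rack_pink_c 0.91 [324. 273.] n 4814 z [248. 258. 259.] [541.7 -68.7] -3.4 60.8 10.7
rack_pink_c 0.91 [324. 273.] n 8698 z [207. 214. 217.] [557.2 -69.2] -3.5 49.1 46.1
rack_green_c 0.9 [399. 211.] n 1762 z [123. 135. 136.] [ 540.  -116.9] -3.7 59.9 10.4
rack_green_c 0.9 [399. 211.] n 3190 z [89. 92. 95.] [ 539.9 -117.1] -3.3 80.1 46.1
to (542.4, -67.5, 68.5, -3.5) shift [-0.008 -0.012  1.035] turn -0.0
```

servo_tool:
  motion: [-1,0.006,-0.02,0.25,0,-1,0.006,-0.02,0.5,0,-1,0.006,-0.02,0.75,0,-1,0.006,-0.02,0.98,0,-1,0.006,-0.02,0.98,0]

```text
time: 30.65
tool_pos: [0.5419, -0.0657, 0.0724]
tool_rot: [-0.001, 1.0, -0.031, -0.003]
contact_force: [0.4, 0.5, -1.6]
gripper_width: 0.102
grasp_force: 62.2
```

servo_tool:
  motion: [-1,0,0,0.04,0,-1,0,0,0.04,0,-0.3,0,0,0.04,0,-0.3,0,0,0.04,0,-0.3,0,0,0,0]

```text
time: 31.28
tool_pos: [0.5443, -0.066, 0.0755]
tool_rot: [0.0, 1.0, -0.031, 0.0]
contact_force: [-0.1, 0.7, -0.4]
gripper_width: 0.348
grasp_force: 0.0
```

servo_tool:
  motion: [-0.3,0,0,-0.3,0,-0.3,0,0,-0.6,0,-0.3,0,0,-0.95,0,-0.3,0,0,-0.95,0]

```text
time: 31.78
tool_pos: [0.5471, -0.0667, 0.1948]
tool_rot: [0.001, 1.0, -0.031, 0.005]
contact_force: [0.2, 0.2, -0.1]
gripper_width: 0.351
grasp_force: 0.0
```

Run:
```python
from h import *
stat(); p,X=cloud("wrist"); 
for l in ("rack_pink_c","rack_green_c"): find("wrist",X,l,.127,.15,k=1); find("wrist",X,l,.08,.1,k=1)
p,X=cloud("top")
find("top",X,"rack_purple_c",.03,.055,.3)
to(480,-407,140,23.5)
```

```text
t 31.77 tcp [547.1 -66.7 194.8] psi -3.5 tilt [ 0.009 -0.002] q [-0.26 -0.13  1.79 -0.    1.47  1.38] F [ 0.2  0.2 -0.1] T [-0.02  0.03  0.02] w 0.35 0.0
rack_pink_c 0.9 [323. 224.] n 1343 z [134. 135. 136.] [544.6 -65.7] -3.9 59.5 10.0
rack_pink_c 0.9 [323. 224.] n 5036 z [90. 92. 94.] [544.1 -65.9] -3.7 80.1 46.0
rack_green_c 0.58 [391. 229.] n 1528 z [130. 135. 136.] [ 539.7 -117. ] -3.8 60.7 10.6
rack_green_c 0.58 [391. 229.] n 4503 z [89. 92. 95.] [ 539.8 -117.1] -3.6 80.5 46.3
rack_purple_c 0.88 [468. 274.] n 460 z [36. 47. 53.] [ 482.4 -406.3] 23.1 78.8 49.2
rack_purple_c 0.78 [509. 220.] n 191 z [31. 43. 54.] [ 597.9 -480.7] 11.2 123.0 53.3
rack_purple_c 0.69 [270.2, 181.8] few 249
to (480, -407, 140, 23.5) shift [-0.353  2.87   0.395] turn -0.6
```

servo_tool:
  motion: [-0.3,-0.118,0.957,0,0,-0.3,-0.118,0.957,0,0,-0.3,-0.118,0.957,0,0]

```text
time: 32.5
tool_pos: [0.5221, -0.1823, 0.1882]
tool_rot: [-0.0, 0.999, -0.033, -0.001]
contact_force: [0.5, 0.1, -0.1]
gripper_width: 0.35
grasp_force: 0.0
```

servo_tool:
  motion: [-0.3,-0.118,0.957,0,0,-0.3,-0.118,0.957,0,0,-0.3,-0.118,0.957,0,0]

```text
time: 32.88
tool_pos: [0.5013, -0.2952, 0.1883]
tool_rot: [-0.0, 0.999, -0.032, -0.001]
contact_force: [0.4, 1.0, 0.2]
gripper_width: 0.349
grasp_force: 0.0
```

servo_tool:
  motion: [-0.3,-0.118,0.957,0.39,-0.3,-0.3,-0.118,0.957,0.39,-0.6,-0.3,-0.118,0.957,0.39,-0.6,-0.3,-0.118,0.957,0.39,-0.6]

```text
time: 33.38
tool_pos: [0.4812, -0.4059, 0.1412]
tool_rot: [-0.001, 0.979, 0.203, -0.0]
contact_force: [-0.1, 0.7, 0.3]
gripper_width: 0.35
grasp_force: 0.0
```

Run:
```python
from h import *
stat(); p,X=cloud("wrist"); find("wrist",X,"rack_purple_c",.08,.1); find("wrist",X,"rack_purple_c",.03,.055)
to(480,-407,21,23.5)
```

```text
t 33.38 tcp [ 481.2 -405.9  141.2] psi 23.5 tilt [-0.001  0.002] q [-0.82  0.1   1.65  0.    1.39  0.34] F [-0.1  0.7  0.3] T [-0.01  0.    0.03] w 0.35 0.0
rack_purple_c 0.93 [547. 131.] n 2676 z [81. 91. 99.] [ 601.  -502.3] -9.7 81.7 12.3
rack_purple_c 0.57 [328. 226.] n 1469 z [87. 89. 90.] [ 479.3 -406.9] 22.4 59.6 10.0
rack_purple_c 0.93 [547. 131.] n 2323 z [31. 43. 54.] [ 595.7 -481.7] 10.7 122.7 50.6
rack_purple_c 0.57 [328. 226.] n 5327 z [44. 46. 48.] [ 479.1 -407.2] 22.0 80.3 45.7
to (480, -407, 21, 23.5) shift [-1.600e-02  1.000e-03  1.014e+00] turn 0.001
```

servo_tool:
  motion: [-0.3,-0.021,0,0.3,0.03,-0.3,-0.021,0,0.6,0.03,-0.3,-0.021,0,0.85,0.03,-0.3,-0.021,0,1,0.03,-0.3,-0.021,0,1,0.03]

```text
time: 34.15
tool_pos: [0.4781, -0.4071, 0.0212]
tool_rot: [-0.001, 0.981, 0.192, -0.001]
contact_force: [0.7, 0.0, 0.8]
gripper_width: 0.348
grasp_force: 0.0
```

servo_tool:
  motion: [-1,0,0,0,0,-1,0,0,0,0,-1,0,0,0,0,-1,0,0,0,0]

```text
time: 34.65
tool_pos: [0.4794, -0.4091, 0.024]
tool_rot: [0.001, 0.981, 0.192, 0.001]
contact_force: [0.4, 1.9, 5.3]
gripper_width: 0.105
grasp_force: 63.5
```

servo_tool:
  motion: [-1,0,0,-0.2,0,-1,0,0,-0.5,0,-1,0,0,-0.8,0,-1,0,0,-1,0,-1,0,0,-1,0]

```text
time: 35.28
tool_pos: [0.4792, -0.4093, 0.1441]
tool_rot: [0.002, 0.981, 0.192, 0.001]
contact_force: [0.3, -0.4, -2.9]
gripper_width: 0.104
grasp_force: 62.4
```

servo_tool:
  motion: [-1,0,0,-0.2,0,-1,0,0,-0.5,0,-1,0,0,-0.5,0]

```text
time: 35.65
tool_pos: [0.4793, -0.4093, 0.2037]
tool_rot: [0.002, 0.981, 0.192, 0.001]
contact_force: [0.3, 0.9, -2.1]
gripper_width: 0.103
grasp_force: 62.3
```

Run:
```python
from h import *
stat(); to(546,-14,195,-3.5)
```

```text
t 35.65 tcp [ 479.3 -409.3  203.7] psi 22.1 tilt [ 0.003 -0.003] q [-0.82  0.06  1.59 -0.    1.49  0.36] F [ 0.3  0.9 -2.1] T [-0.03 -0.    0.01] w 0.1 62.3
to (546, -14, 195, -3.5) shift [ 1.756 -2.842  0.064] turn 0.57
```

servo_tool:
  motion: [-1,0.25,-0.4,0,0,-1,0.585,-0.947,0,0,-1,0.585,-0.947,0,0]

```text
time: 36.02
tool_pos: [0.4997, -0.2728, 0.1985]
tool_rot: [-0.002, 0.981, 0.194, -0.002]
contact_force: [-0.6, -0.3, -3.5]
gripper_width: 0.106
grasp_force: 62.3
```

servo_tool:
  motion: [-1,0.3,-0.47,0,0,-1,0.585,-0.947,0,0,-1,0.585,-0.947,0,0]

```text
time: 36.4
tool_pos: [0.5222, -0.1418, 0.1997]
tool_rot: [-0.001, 0.981, 0.194, -0.001]
contact_force: [0.3, -0.7, -3.6]
gripper_width: 0.109
grasp_force: 62.3
```

servo_tool:
  motion: [-1,0.3,-0.47,0.06,0.2,-1,0.585,-0.947,0.06,0.4,-1,0.585,-0.947,0.06,0.57,-1,0.585,-0.947,0.06,0.57,-1,0.585,-0.947,0.06,0.57]

```text
time: 37.02
tool_pos: [0.5447, -0.0145, 0.1941]
tool_rot: [0.0, 1.0, -0.03, -0.001]
contact_force: [0.3, -0.8, -2.8]
gripper_width: 0.102
grasp_force: 62.3
```

Run:
```python
from h import *
stat(); p,X=cloud("wrist"); find("wrist",X,"rack_purple_c",.24,.30,k=2); find("wrist",X,"rack_pink_c",.08,.1,k=1);find("wrist",X,"rack_green_c",.12,.15,k=1);find("wrist",X,"knob_grip",.12,.14,k=1)
to(546,-14,70,-3.5)
```

```text
t 37.02 tcp [544.7 -14.5 194.1] psi -3.5 tilt [-0.001 -0.   ] q [-0.16 -0.14  1.8  -0.    1.48  1.47] F [ 0.3 -0.8 -2.8] T [ 0.01 -0.02 -0.03] w 0.1 62.3
rack_purple_c 0.83 [324. 271.] n 4737 z [248. 259. 260.] [544.8 -20. ] -2.5 60.3 23.4
rack_pink_c 0.87 [396. 211.] n 3524 z [89. 92. 95.] [544.1 -65.9] -3.5 80.2 46.4
rack_green_c 0.65 [88.0, 241.9] few 3626
to (546, -14, 70, -3.5) shift [ 8.000e-03 -1.000e-03  1.042e+00] turn -0.001
```

servo_tool:
  motion: [-1,0.008,0,0.25,0,-1,0.008,0,0.5,0,-1,0.008,0,0.75,0,-1,0.008,0,1,0,-1,0.008,0,1,0]

```text
time: 37.9
tool_pos: [0.5444, -0.0132, 0.0731]
tool_rot: [-0.0, 1.0, -0.031, -0.002]
contact_force: [0.0, -0.6, -2.7]
gripper_width: 0.104
grasp_force: 62.2
```

servo_tool:
  motion: [-1,0,0,0.035,0,-1,0,0,0.035,0,-0.3,0,0,0.035,0,-0.3,0,0,0.035,0,-0.3,0,0,0,0]

```text
time: 38.52
tool_pos: [0.5462, -0.0132, 0.0756]
tool_rot: [0.0, 1.0, -0.031, 0.0]
contact_force: [0.3, -0.1, 0.5]
gripper_width: 0.348
grasp_force: 0.0
```

servo_tool:
  motion: [-0.3,0,0,-0.3,0,-0.3,0,0,-0.6,0,-0.3,0,0,-0.95,0,-0.3,0,0,-0.95,0]

```text
time: 39.02
tool_pos: [0.5489, -0.0136, 0.1948]
tool_rot: [0.001, 1.0, -0.031, 0.005]
contact_force: [0.9, -0.3, 0.1]
gripper_width: 0.348
grasp_force: 0.0
```

Run:
```python
from h import *
stat(); p,X=cloud("wrist"); cv2.imwrite("pics/w8.png",p[:,:,::-1])
for l in ("rack_purple_c","rack_pink_c","rack_green_c"): find("wrist",X,l,.127,.15,k=1); find("wrist",X,l,.08,.1,k=1)
find("wrist",X,"knob_grip",.125,.14,k=1)
to(551.4,80.9,150,114.5)
```

```text
t 39.02 tcp [548.9 -13.6 194.8] psi -3.5 tilt [ 0.009 -0.002] q [-0.16 -0.14  1.8   0.    1.47  1.47] F [ 0.9 -0.3  0.1] T [-0.    0.01 -0.03] w 0.35 0.0
rack_purple_c 0.76 [324. 226.] n 1375 z [133. 135. 136.] [546.8 -13. ] -3.8 59.8 9.7
rack_purple_c 0.76 [324. 226.] n 5091 z [90. 92. 94.] [546.7 -12.9] -3.8 80.0 46.1
rack_pink_c 0.6 [392. 225.] n 1536 z [130. 135. 136.] [544.4 -65.8] -3.4 59.3 10.5
rack_pink_c 0.6 [392. 225.] n 4503 z [88. 92. 95.] [544.2 -65.9] -3.5 79.8 46.4
rack_green_c 0.59 [462. 228.] n 1693 z [129. 135. 136.] [ 539.9 -116.7] -3.5 60.2 10.5
rack_green_c 0.59 [462. 228.] n 4105 z [85. 91. 95.] [ 540.1 -119.7] -3.1 79.4 52.4
knob_grip 0.76 [191. 244.] n 1225 z [128. 133. 134.] [551.4  80.8] -65.1 41.9 12.2
to (551.4, 80.9, 150, 114.5) shift [ 0.003 -0.785  0.315] turn 1.378
```

View pics/w8.png

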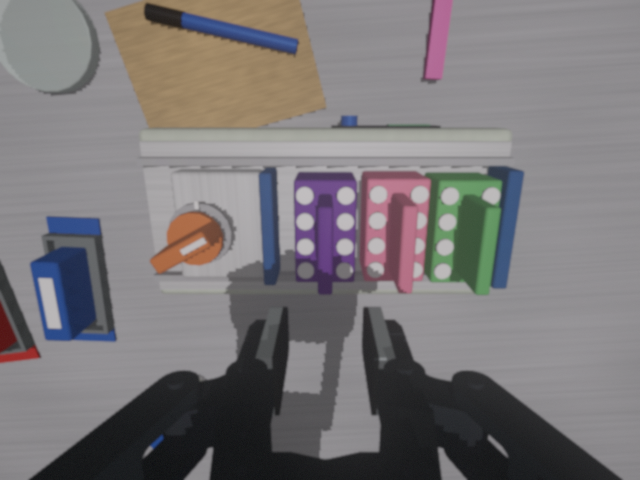

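servo_tool:
  motion: [-0.3,0,-0.4,0,-0.2,-0.3,0,-0.785,0,-0.4,-0.3,0,-0.785,0,-0.6,-0.3,0,-0.785,0,-0.8,-0.3,0,-0.785,0,-1]

```text
time: 40.05
tool_pos: [0.5514, 0.0811, 0.1883]
tool_rot: [-0.0, 0.934, 0.357, -0.001]
contact_force: [-0.1, 0.6, 0.2]
gripper_width: 0.348
grasp_force: 0.0
```

servo_tool:
  motion: [-0.3,0,0,0.1,-0.2,-0.3,0,0,0.1,-0.4,-0.3,0,0,0.1,-0.6,-0.3,0,0,0.2,-0.8,-0.3,0,0,0.2,-1]

```text
time: 40.67
tool_pos: [0.5507, 0.0808, 0.1631]
tool_rot: [-0.001, 0.727, 0.687, -0.001]
contact_force: [0.3, 0.8, -0.1]
gripper_width: 0.353
grasp_force: 0.0
```

servo_tool:
  motion: [-0.3,0,0,0,-0.2,-0.3,0,0,0.0,-0.4,-0.3,0,0,0.0,-0.62,-0.3,0,0,0.0,-0.62,-0.3,0,0,0,-0.62]

```text
time: 41.3
tool_pos: [0.5516, 0.0808, 0.1647]
tool_rot: [-0.0, 0.543, 0.84, -0.0]
contact_force: [0.3, 0.0, -0.0]
gripper_width: 0.351
grasp_force: 0.0
```

Run:
```python
from h import *
stat(); p,X=cloud("wrist"); cv2.imwrite("pics/w9.png",p[:,:,::-1])
find("wrist",X,"knob_grip",.125,.14,k=1)
to(551.4,80.8,70,114.8)
```

```text
t 41.3 tcp [551.6  80.8 164.7] psi 114.3 tilt [-0.001 -0.   ] q [ 0.01 -0.09  1.8  -0.    1.43 -0.41] F [ 0.3  0.  -0. ] T [ 0.04 -0.05  0.01] w 0.35 0.0
knob_grip 0.83 [325. 250.] n 1469 z [131. 133. 134.] [550.5  82.2] -65.5 41.5 11.9
to (551.4, 80.8, 70, 114.8) shift [ 0.001 -0.002  0.791] turn -0.011
```

View pics/w9.png

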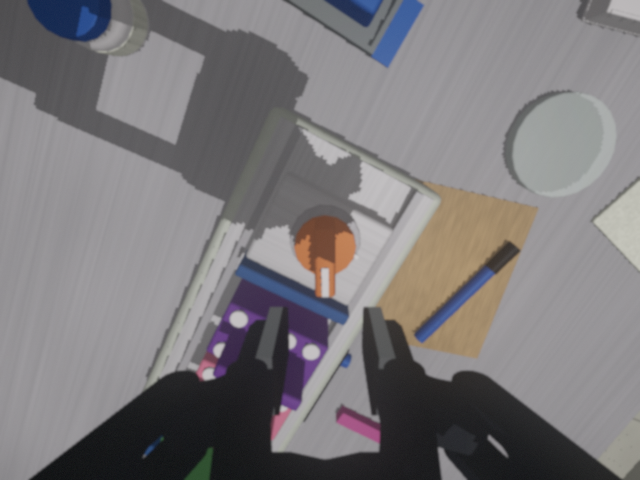

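servo_tool:
  motion: [-0.3,0.007,-0.002,0.25,-0.01,-0.3,0.007,-0.002,0.5,-0.01,-0.3,0.007,-0.002,0.7,-0.01,-0.3,0.007,-0.002,0.78,-0.01,-0.3,0.007,-0.002,0.78,-0.01]

```text
time: 42.02
tool_pos: [0.5509, 0.0815, 0.0711]
tool_rot: [-0.0, 0.539, 0.843, -0.0]
contact_force: [0.1, 0.8, 0.4]
gripper_width: 0.348
grasp_force: 0.0
```

servo_tool:
  motion: [-1,0,0,0,0,-1,0,0,0,0,-1,0,0,0,0,-1,0,0,0,0,-1,0,0,0,0]

```text
time: 42.65
tool_pos: [0.5514, 0.0813, 0.0731]
tool_rot: [0.0, 0.538, 0.843, -0.0]
contact_force: [-4.9, -1.9, 7.0]
gripper_width: 0.127
grasp_force: 59.6
```

Run:
```python
from h import *
stat()
```

```text
t 42.65 tcp [551.4  81.3  73.1] psi 114.8 tilt [ 0. -0.] q [ 0.01 -0.    1.88 -0.    1.27 -0.42] F [-4.9 -1.9  7. ] T [-0.16  0.79 -0.06] w 0.13 59.6
```

servo_tool:
  motion: [-1,-0.045,-0.024,0,0,-1,-0.09,-0.048,0,0,-1,-0.135,-0.072,0,0,-1,-0.184,-0.098,0,0,-1,-0.184,-0.098,0,0]

```text
time: 43.28
tool_pos: [0.55, 0.0581, 0.0731]
tool_rot: [-0.001, 0.539, 0.843, 0.002]
contact_force: [-6.3, 4.6, 5.7]
gripper_width: 0.126
grasp_force: 59.7
```

servo_tool:
  motion: [-1,-0.015,-0.008,0,0,-1,-0.022,-0.012,0,0,-1,-0.022,-0.012,0,0,-1,-0.022,-0.012,0,0]

```text
time: 43.78
tool_pos: [0.5498, 0.0561, 0.0731]
tool_rot: [-0.001, 0.538, 0.843, 0.002]
contact_force: [-4.5, 7.2, 5.1]
gripper_width: 0.129
grasp_force: 59.7
```

servo_tool:
  motion: [-1,-0.015,-0.008,0,0,-1,-0.015,-0.008,0,0,-1,-0.015,-0.008,0,0]

```text
time: 44.15
tool_pos: [0.5497, 0.054, 0.0731]
tool_rot: [-0.001, 0.538, 0.843, 0.002]
contact_force: [-5.0, 8.1, 6.3]
gripper_width: 0.129
grasp_force: 59.7
```

Run:
```python
from h import *
stat(); p,X=cloud("wrist"); cv2.imwrite("pics/w10.png",p[:,:,::-1])
p,X=cloud("top")
for l in ("rack_purple_c","rack_pink_c","rack_green_c"): find("top",X,l,.127,.15,k=1)
```

```text
t 44.15 tcp [549.7  54.   73.1] psi 114.9 tilt [0.001 0.005] q [-0.04 -0.01  1.89  0.01  1.27 -0.47] F [-5.   8.1  6.3] T [ 1.2   0.73 -0.03] w 0.13 59.7
rack_purple_c 0.83 [510. 221.] n 25 z [127. 129. 131.] [ 603.6 -506.7] -17.9 73.8 12.4
rack_pink_c 0.72 [324. 244.] n 125 z [132. 137. 141.] [546.3 -68.9] -1.4 60.6 9.0
rack_green_c 0.93 [346. 245.] n 129 z [132. 137. 141.] [ 541.7 -116.4] -3.3 58.9 10.1
```

servo_tool:
  motion: [-1,-0.015,-0.008,0,0,-1,-0.015,-0.008,0,0,-1,-0.015,-0.008,0,0]

```text
time: 44.78
tool_pos: [0.5496, 0.0521, 0.0731]
tool_rot: [-0.001, 0.538, 0.843, 0.002]
contact_force: [-4.3, 8.6, 5.7]
gripper_width: 0.127
grasp_force: 59.7
```

servo_tool:
  motion: [-1,-0.015,-0.008,0,0,-1,-0.015,-0.008,0,0,-1,-0.015,-0.008,0,0]

```text
time: 45.15
tool_pos: [0.5495, 0.0503, 0.0731]
tool_rot: [-0.001, 0.538, 0.843, 0.003]
contact_force: [-4.8, 10.1, 6.0]
gripper_width: 0.12
grasp_force: 59.7
```

servo_tool:
  motion: [-1,-0.01,-0.005,0,0,-1,-0.01,-0.005,0,0,-1,-0.01,-0.005,0,0]

```text
time: 45.52
tool_pos: [0.5494, 0.049, 0.0731]
tool_rot: [-0.001, 0.538, 0.843, 0.003]
contact_force: [-5.4, 7.8, 6.9]
gripper_width: 0.126
grasp_force: 59.7
```

servo_tool:
  motion: [-1,-0.01,-0.005,0,0,-1,-0.01,-0.005,0,0,-1,-0.01,-0.005,0,0]

```text
time: 45.9
tool_pos: [0.5493, 0.0477, 0.073]
tool_rot: [-0.001, 0.538, 0.843, 0.003]
contact_force: [-5.5, 8.7, 6.0]
gripper_width: 0.125
grasp_force: 59.7
```

servo_tool:
  motion: [-1,-0.01,-0.005,0,0,-1,-0.01,-0.005,0,0,-1,-0.01,-0.005,0,0]

```text
time: 46.28
tool_pos: [0.5492, 0.0465, 0.0731]
tool_rot: [-0.001, 0.538, 0.843, 0.003]
contact_force: [-5.3, 8.8, 6.1]
gripper_width: 0.126
grasp_force: 59.7
```

servo_tool:
  motion: [-1,-0.01,-0.005,0,0,-1,-0.01,-0.005,0,0,-1,-0.01,-0.005,0,0]

```text
time: 46.65
tool_pos: [0.5492, 0.0466, 0.0731]
tool_rot: [-0.002, 0.538, 0.843, 0.004]
contact_force: [-4.8, 13.7, 6.2]
gripper_width: 0.129
grasp_force: 59.7
```

Run:
```python
from h import *
stat(); 
p,X=cloud("top")
for l in ("rack_purple_c","rack_pink_c","rack_green_c"): find("top",X,l,.127,.15)
```

```text
t 46.65 tcp [549.2  46.6  73.1] psi 114.9 tilt [0.001 0.009] q [-0.06 -0.02  1.89  0.01  1.27 -0.49] F [-4.8 13.7  6.2] T [ 2.11  0.76 -0.05] w 0.13 59.7
rack_purple_c 0.87 [510. 220.] n 24 z [127. 128. 130.] [ 604.4 -508.2] -14.9 67.6 11.4
rack_purple_c 0.63 [311. 245.] n 126 z [133. 137. 141.] [547.5 -30.7] -3.6 58.8 9.9
rack_purple_c 0.37 [324.8, 265.4] few 2736
rack_pink_c 0.66 [328. 245.] n 130 z [133. 138. 142.] [545.8 -76.5] -4.0 59.8 9.8
rack_green_c 0.81 [349. 248.] n 132 z [133. 137. 142.] [ 541.2 -122.4] -3.6 59.7 10.4
```

servo_tool:
  motion: [-1,0,0,0,0.2,-1,0,0,0,0.4,-1,0,0,0,0.6,-1,0,0,0,0.8,-1,0,0,0,1]

```text
time: 47.48
tool_pos: [0.5494, 0.0465, 0.0731]
tool_rot: [-0.003, 0.821, 0.571, 0.003]
contact_force: [-4.1, 12.8, 5.2]
gripper_width: 0.134
grasp_force: 59.6
```

```bash
cat > s.py <<'E'
from h import *
stat()
E
python3 s.py
```

```text
t 47.48 tcp [549.4  46.5  73.1] psi 69.6 tilt [0.001 0.008] q [-0.06 -0.02  1.89  0.01  1.27  0.3 ] F [-4.1 12.8  5.2] T [1.98 0.58 0.06] w 0.13 59.6
```

servo_tool:
  motion: [-1,0,0,0,0.2,-1,0,0,0,0.3,-1,0,0,0,0.3]

```text
time: 47.85
tool_pos: [0.5495, 0.0464, 0.0731]
tool_rot: [-0.003, 0.882, 0.472, 0.003]
contact_force: [-2.9, 13.6, 5.1]
gripper_width: 0.128
grasp_force: 59.6
```

```bash
python3 s.py
```

```text
t 47.85 tcp [549.5  46.4  73.1] psi 56.3 tilt [0.001 0.008] q [-0.06 -0.02  1.89  0.01  1.27  0.53] F [-2.9 13.6  5.1] T [ 1.97  0.61 -0.1 ] w 0.13 59.6
```

servo_tool:
  motion: [-1,0,0,0,0.2,-1,0,0,0,0.33,-1,0,0,0,0.33]

```text
time: 48.22
tool_pos: [0.5495, 0.0463, 0.0731]
tool_rot: [-0.004, 0.935, 0.354, 0.002]
contact_force: [-4.2, 12.8, 4.8]
gripper_width: 0.125
grasp_force: 59.6
```

```bash
python3 s.py
```

```text
t 48.23 tcp [549.5  46.3  73.1] psi 41.5 tilt [0.001 0.008] q [-0.06 -0.02  1.89  0.01  1.27  0.79] F [-4.2 12.8  4.8] T [ 1.98  0.6  -0.08] w 0.13 59.6
```

servo_tool:
  motion: [-1,0,0,0,0.2,-1,0,0,0,0.33,-1,0,0,0,0.33]

```text
time: 48.6
tool_pos: [0.5495, 0.0463, 0.0731]
tool_rot: [-0.004, 0.973, 0.23, 0.002]
contact_force: [-3.1, 13.5, 5.2]
gripper_width: 0.126
grasp_force: 59.6
```

```bash
python3 s.py
```

```text
t 48.6 tcp [549.5  46.3  73.1] psi 26.6 tilt [0.001 0.008] q [-0.06 -0.02  1.89  0.01  1.27  1.05] F [-3.1 13.5  5.2] T [ 1.94  0.62 -0.01] w 0.13 59.6
```

servo_tool:
  motion: [-1,0,0,0,0.2,-1,0,0,0,0.33,-1,0,0,0,0.33]

```text
time: 48.98
tool_pos: [0.5495, 0.0462, 0.0731]
tool_rot: [-0.004, 0.995, 0.103, 0.001]
contact_force: [-3.2, 13.1, 5.4]
gripper_width: 0.128
grasp_force: 59.7
```

```bash
python3 s.py
```

```text
t 48.98 tcp [549.5  46.2  73.1] psi 11.8 tilt [0.001 0.008] q [-0.06 -0.02  1.89  0.01  1.27  1.31] F [-3.2 13.1  5.4] T [1.91 0.65 0.03] w 0.13 59.7
```

servo_tool:
  motion: [-1,0,0,0,0.2,-1,0,0,0,0.33,-1,0,0,0,0.33]

```text
time: 49.35
tool_pos: [0.5495, 0.0462, 0.0731]
tool_rot: [-0.004, 1.0, -0.026, 0.001]
contact_force: [-3.0, 12.1, 5.1]
gripper_width: 0.128
grasp_force: 59.9
```

```bash
python3 s.py
```

```text
t 49.35 tcp [549.5  46.2  73.1] psi -3.0 tilt [0.001 0.008] q [-0.06 -0.02  1.89  0.01  1.27  1.56] F [-3.  12.1  5.1] T [1.96 0.69 0.48] w 0.13 59.9
```

servo_tool:
  motion: [-1,0,0,0,0.2,-1,0,0,0,0.33,-1,0,0,0,0.33]

```text
time: 49.72
tool_pos: [0.5495, 0.0462, 0.0731]
tool_rot: [-0.004, 0.988, -0.155, 0.0]
contact_force: [-3.6, 11.9, 4.6]
gripper_width: 0.132
grasp_force: 59.9
```

```bash
python3 s.py
```

```text
t 49.73 tcp [549.5  46.2  73.1] psi -17.8 tilt [0.001 0.008] q [-0.06 -0.02  1.89  0.01  1.27  1.82] F [-3.6 11.9  4.6] T [1.97 0.68 0.47] w 0.13 59.9
```

servo_tool:
  motion: [-1,0,0,0,0.2,-1,0,0,0,0.33,-1,0,0,0,0.33]

```text
time: 50.1
tool_pos: [0.5495, 0.0461, 0.0731]
tool_rot: [-0.004, 0.96, -0.281, -0.0]
contact_force: [-3.6, 12.5, 5.1]
gripper_width: 0.13
grasp_force: 59.9
```

```bash
python3 s.py
```

```text
t 50.1 tcp [549.5  46.1  73.1] psi -32.7 tilt [0.001 0.008] q [-0.06 -0.02  1.89  0.01  1.27  2.08] F [-3.6 12.5  5.1] T [1.95 0.71 0.51] w 0.13 59.9
```

servo_tool:
  motion: [-1,0,0,0,0.1,-1,0,0,0,0.18,-1,0,0,0,0.18,-1,0,0,0,0.18]

```text
time: 50.6
tool_pos: [0.5494, 0.0461, 0.0731]
tool_rot: [-0.004, 0.937, -0.348, -0.001]
contact_force: [-4.0, 11.6, 5.7]
gripper_width: 0.125
grasp_force: 59.9
```

```bash
python3 s.py
```

```text
t 50.6 tcp [549.4  46.1  73.1] psi -40.7 tilt [0.001 0.008] q [-0.06 -0.02  1.89  0.01  1.27  2.22] F [-4.  11.6  5.7] T [1.92 0.74 0.48] w 0.13 59.9
```

servo_tool:
  motion: [-0.3,0,0,0,0,-0.3,0,0,0,0,-0.3,0,0,0,0,-0.3,0,0,-0.05,0]

```text
time: 51.1
tool_pos: [0.5487, 0.0418, 0.0771]
tool_rot: [0.0, 0.937, -0.349, -0.001]
contact_force: [0.6, 0.0, -0.2]
gripper_width: 0.35
grasp_force: 0.0
```

servo_tool:
  motion: [-0.3,0,0,-0.3,0,-0.3,0,0,-0.6,0,-0.3,0,0,-0.95,0,-0.3,0,0,-0.95,0,-0.3,0,0,-0.95,0]

```text
time: 51.72
tool_pos: [0.5489, 0.0419, 0.1913]
tool_rot: [0.0, 0.937, -0.349, -0.0]
contact_force: [-0.4, -0.8, -0.2]
gripper_width: 0.35
grasp_force: 0.0
```

Run:
```python
from h import *
stat(); p,X=cloud("wrist"); cv2.imwrite("pics/w11.png",p[:,:,::-1])
for l in ("rack_purple_c","rack_pink_c","rack_green_c"): find("wrist",X,l,.127,.15,k=2);find("wrist",X,l,.085,.1,k=2)
find("wrist",X,"knob_grip",.125,.14,k=1); find("wrist",X,"spacer_blue_c",.03,.06)
q,X=cloud("top"); cv2.imwrite("pics/t2.png",q[:,:,::-1])
for l in ("rack_purple_c","rack_pink_c","rack_green_c"): find("top",X,l,.127,.15)
find("top",X,"spacer_blue_c",.03,.06,k=2);find("top",X,"spacer_yellow_c",.03,.06,k=2)
```

```text
t 51.73 tcp [548.9  41.9 191.3] psi -40.9 tilt [-0. -0.] q [-0.06 -0.12  1.79 -0.    1.48  2.23] F [-0.4 -0.8 -0.2] T [-0.    0.03  0.06] w 0.35 0.0
rack_purple_c 0.84 [406. 162.] n 1765 z [132. 135. 136.] [545.5 -31.2] -3.5 59.4 10.2
rack_purple_c 0.84 [406. 162.] n 5596 z [90. 92. 95.] [545.2 -31.5] -3.9 80.1 46.6
rack_pink_c 0.65 [461. 122.] n 2211 z [129. 135. 136.] [543.2 -77. ] -3.5 60.0 10.7
rack_pink_c 0.65 [461. 122.] n 5151 z [90. 92. 95.] [542.9 -77.1] -3.4 80.2 46.5
rack_green_c 0.9 [529.  77.] n 2704 z [128. 135. 136.] [ 539.1 -122.6] -3.3 60.2 10.9
rack_green_c 0.9 [529.  77.] n 5305 z [90. 92. 96.] [ 538.9 -126.1] -3.4 80.3 53.1
knob_grip 0.76 [320. 241.] n 1214 z [130. 133. 134.] [548.9  46.5] -32.6 42.0 12.1
spacer_blue_c 0.93 [208. 360.] n 771 z [31. 45. 50.] [507.3 235.6] -5.3 32.8 22.8
spacer_blue_c 0.32 [322.7, 238.5] few 2717
rack_purple_c 0.8 [510. 221.] n 19 z [127. 128. 130.] [ 603.7 -506.6] -16.0 70.5 11.8
rack_purple_c 0.68 [312. 244.] n 126 z [132. 137. 141.] [547.2 -30.7] -3.5 58.1 9.8
rack_pink_c 0.85 [328. 246.] n 131 z [132. 137. 141.] [545.6 -76.6] -4.0 59.9 10.0
rack_green_c 0.81 [349. 247.] n 132 z [132. 137. 142.] [ 542.1 -122.4] -4.0 59.8 9.9
rack_green_c 0.52 [274. 251.] n 47 z [130. 136. 140.] [541.8  53.2] -31.4 18.9 12.5
spacer_blue_c 0.96 [197. 275.] n 440 z [37. 51. 56.] [485.8 240.5] -6.7 79.8 27.8
spacer_yellow_c 0.67 [113. 259.] n 471 z [35. 51. 56.] [523.2 430.3] 8.3 80.9 28.2
```

View pics/w11.png

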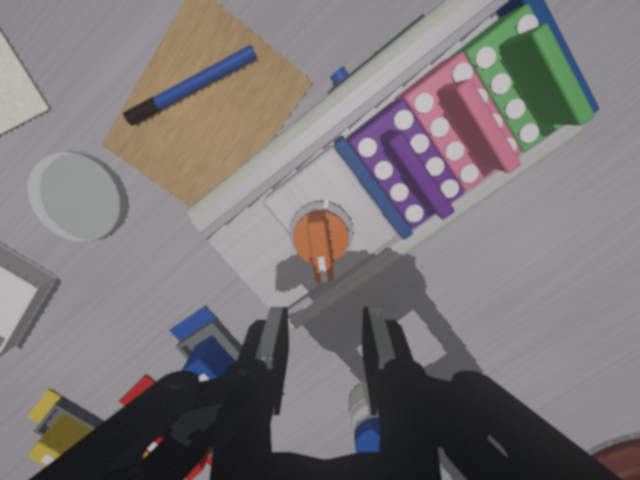

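View pics/t2.png

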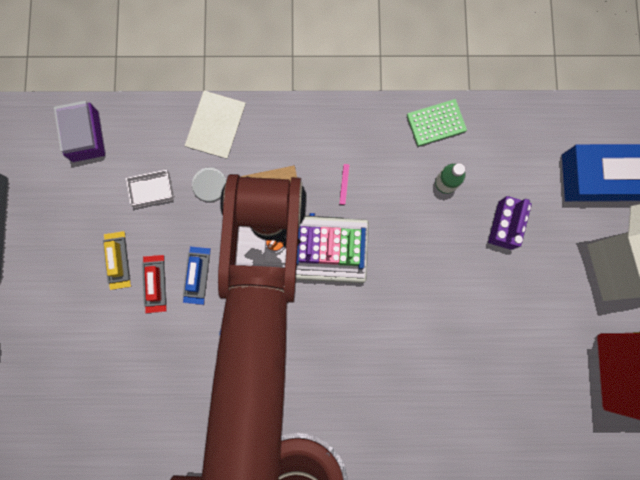

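Wrist view: the carriers stand in one row with no gaps. Green is at (529,77), pink at (461,122) and purple at (406,162), between stop and fence. The knob at (320,241) is free of the fingers. Top view: the yellow spacer (113,259) and the blue spacer (197,275) sit in their own slots, and the bystanders have not moved.

```bash
python3 -c "
from plant import job_done
print(job_done())"
```

```text
the job is handed in; nothing more can be done
None
```

The job is handed in: both spacers are in their own slots, all three carriers are snug between stop and fence, and the knob is tightened about 40° past its bite by my estimate; no verdict was returned.

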